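# Shut down the charging rail and stow the battery packs

## Robot

A 6-joint arm with a two-finger parallel gripper is mounted at the origin on the work surface. World frame = base frame: x ahead of the robot, y to its left, z up, the work surface at z = 0. Lengths are in mm, angles in rad, forces in N, time in s.
With the tool pointing down it reaches from about 350 to 975 mm from the base axis. Payload 7.1 kg.
Tool frame: the origin (TCP) lies at the very end of the fingers, on their centre line; the grasp point (between the pads) lies 19 mm behind it; y points along the fingers, x is the direction in which the jaws open and shut, and the axes are right-handed (so a half turn about y gives the same grasp; the last joint's range is limited). The gripper opens to 88 mm and grips with 3 to 60 N. Pads are 20 mm wide; open, the fingers measure 115 mm over their backs; the gripper's body (75 mm by 178 mm) begins 61 mm behind the grasp point.
Start: joints at [1.328, 0.423, 1.63, -0, 1.089, -0.019], TCP at [138.679, 609.404, 198.975] pointing down, gripper open.
Joint ranges: [-3, 3], [-0.9, 2.11], [0.09, 2.58], [-1.31, 4.45], [0.11, 2.69], [-2.54, 2.54]. Speed limits (rad/s): [2.39, 2.39, 3.01, 3.14, 3.14, 3.14].

## Interface

Orientations are given as a rotation vector (axis times angle).
In Python, from workcell import ctrl gives the robot as it stands. The module is installed in compiled form; this text tells all that it offers.
- The arm moves only by the tool jog_arm, never from a script. Its argument "steps" is a list of rows, each an object with "turn": the turn, a rotation vector about the world's x, y, z scaled (see below), a list of three; "dp": the shift along the world's x, y, z scaled (see below), a list of three; "claw": the opening, from 0 (shut) to 1 (fully open). In form: [{"turn": [wx, wy, wz], "dp": [x, y, z], "claw": claw}, ...]. A call has 1 to 12 rows; each row is the pose to reach, as a shift and turn from the pose measured when the call began, turning the shorter way round; what a row does not reach only later rows make up. The controller multiplies each number of a shift by 80 mm and each number of a turn by pi rad. A row lasts 1/12 s, in which the tool goes at most 41.7 mm and 7.16 degrees, less where a joint would pass 70% of its speed; a pose out of reach is approached as far as the arm can. A call with a number of a shift or a turn outside -1 to 1 is refused whole. A call with a gripper value outside its range is refused whole. The fingers move at their own pace and stop on an object; the grip force is fixed at half the most. Time passes only in rows, so rows that repeat a pose let the fingers close. It gives the time, the measured TCP pose, the force and the opening at its end, in the units of the state.
- ctrl.get_obs(): the state, without advancing time (a new reading comes with each control period).
- ctrl.get_image(name): name is "scene" or "top"; returns a dict with "img" (480x640x3 uint8, red, green, blue), "range_z" (480x640 float32, mm along the optical axis (not along the pixel's ray), 0 where there is no reading), "fovy" (degrees; the focal length in pixels is half the picture's height over the tangent of half this angle, whatever the lens; pixels are square), "cx", "cy" (the principal point, pixels), "camera_from_world" (4x4, takes a point from world to camera coordinates). Camera axes: x right, y down, z forward; pixel columns grow to the right and rows downward; lengths in mm; the calibration is good to about 2 mm. A picture is of the moment at which its call begins.
- ctrl.close_job(): hands the job in, once; it reports no verdict.
The state is a dict: "t": time; "qpos": joint angles; "qvel": joint speeds; "joint_torque": joint torques, N m; "ee_pos": TCP position; "orientation": TCP orientation; "ft_force": force on the tool from outside, world axes, zero at the start; "moment": the same for the moment, N m; "width": finger opening in mm.
Only numpy, scipy, OpenCV 4.12 (cv2) and the standard library are available. Lean on these libraries where they do the work, as an engineer would, in place of code of your own. Each camera call takes 0.05 s, during which the arm holds its last target.

## Task

Shut down the charging rail: first turn the isolator handle to off, while all packs are still on their hooks. Then press each loaded hook's keeper open, lift the battery pack off and stand it upright in a bay of the carry tray, one pack to a bay, and roll the programme thumbwheel until 0 is centred in its window; leave the green speaker, tape roll and screwdriver where they are.

Things in the scene. Friction and masses are not known exactly. Their poses are not given: they have to be found in the camera images.
- rail: Charging rail, fixed: level aluminium bar 420 mm long (its y), 30 mm square, top 205 mm above the table, on two posts. Origin on the table under the bar's middle; x away from the robot, y left, z up. Three flat steel hook arms stick out level to -x at y = -130, 0, +130 mm (nos 0, 1, 2): 12 mm wide, 8 mm thick, tops 190 mm above the table, free ends 140 mm out from the bar's centre line.
- arm0 (a point): Point on the top of hook arm 0, 55 mm out from the bar's centre line, where a pack's handle rests. Axes as the rail's. All arms are alike. To take a pack off: press its keeper open, raise the pack about 12 mm (more than 6, less than 18; 20 mm is all the window leaves), then draw it level along the rail's -x, 120 mm or more, past the arm's end.
- keeper0 (a joint): Sprung keeper flap of hook arm 0; all three are alike, see each of their notes. Value in rad, 0 = closed. Pressed down from above, the flap folds inwards onto the arm and the value grows. Over-centre spring, 5 to 12 N at the nose with friction: past halfway (0.26) it snaps down and stays at 0.52 = open, flat, its top 5 mm above the arm's top.
- arm1 (a point): Point on the top of hook arm 1, 55 mm out from the bar's centre line, where a pack's handle rests. Axes as the rail's. All arms are alike. The pack hangs with its grip block's underside (pack z = 108 mm) on the arm's top, within 3 mm of this point along the arm.
- keeper1 (a joint): Sprung keeper flap of hook arm 1; all three are alike, see each of their notes. The flap: steel, 55 x 10 x 4 mm, hinged at the arm's free end (135 mm out from the bar's centre line, 3 mm above the arm's top). Closed (0) it leans up and back towards the bar at 30 degrees and bars the way off; it cannot swing outwards. 0.52 = open.
- arm2 (a point): Point on the top of hook arm 2, 55 mm out from the bar's centre line, where a pack's handle rests. Axes as the rail's. All arms are alike. Space below the arms: a hanging pack's underside is 82 mm above the table.
- keeper2 (a joint): Sprung keeper flap of hook arm 2; all three are alike, see each of their notes. Its free end (nose), closed, is 30 mm above the arm's top and 87 mm out from the bar's centre line; open, 80 mm out. Press it from above about 100 mm out. 0 = closed, 0.52 = open.
- pack0: Battery pack 0 (may be absent), about 0.25 kg, at first hanging on hook arm 0; packs are alike. Origin: centre of its underside, z up. Plywood body 44 (x) x 56 (y) x 80 mm (z). On it a black handle frame 38 mm wide (y), 16 mm thick (x): two legs 8 mm wide, z = 80 to 108 mm, leave a window 22 mm wide, 28 mm high, that the hook arm passes through along x.
- pack1: Battery pack 1 (may be absent), about 0.25 kg, at first hanging on hook arm 1; packs are alike. Origin: centre of its underside, z up. Above the window a solid grip block, 38 (y) x 16 (x) mm, fills z = 108 to 148 mm; grip it across its 38 mm width (along y) at about z = 132 mm.
- pack2: Battery pack 2 (may be absent), about 0.25 kg, at first hanging on hook arm 2; packs are alike. Origin: centre of its underside, z up. Any two or all three packs are present. Hanging, its axes agree with the rail's to a few degrees.
- tray: Loose grey plastic carry tray, 85 (x) x 256 (y) x 50 mm (z), 1.6 kg, open on top, walls and floor 5 mm thick. Origin: centre of its underside. Two cross walls make three bays in a row along y, each 75 (x) x 79 mm (y) inside. It may lie front left or front right of the robot and can be pushed aside.
- bay0 (a point): Centre of the floor of tray bay 0 (at the -y end), 5 mm above the tray's underside. Axes as the tray's. A pack fits either way round.
- bay1 (a point): Centre of the floor of tray bay 1 (in the middle), 5 mm above the tray's underside. Axes as the tray's. A pack fits either way round.
- bay2 (a point): Centre of the floor of tray bay 2 (at the +y end), 5 mm above the tray's underside. Axes as the tray's. A pack fits either way round.
- unit: Control unit of the rail, fixed: grey housing 150 (x) x 210 (y) x 60 mm (z), on its flat top the isolator handle (left, +y) and the thumbwheel (right, -y). Origin: centre of its underside; x points away from the robot. It is on the side where the tray is not.
- isolator (a joint): Rotary isolator handle, axis vertical, 90 degrees between two sprung detents: 0 rad = on (bar along the unit's x), 1.57 = off (bar along the unit's y); on to off is clockwise from above. Starts on. At value q the bar lies along the unit's x axis turned clockwise by q. Over-centre spring, about 0.2 N m: past halfway it snaps to the next detent.
- isolator_grip (a point): On the isolator's axis, 96 mm above the table, inside its bar grip (76 mm long, 14 mm thick, from 76 to 110 mm above the table). Axes as the unit's; does not turn with the handle.
- wheel (a joint): Programme thumbwheel: black knurled wheel, radius 34 mm, 22 mm wide, axis along the unit's y, standing 10 mm above the housing. Value in rad: digit d is centred in the window at 0.628 d, so 0 = digit 0; it grows as the wheel's top rolls away from the robot (unit's +x), 34 mm of edge a rad. Friction about 1 N at the edge, no detents; turns from -0.9 to 5.6, starts between 1.8 and 3.8.
- wheel_top (a point): Topmost point of the knurled edge, middle of its width, 70 mm above the table. Axes as the unit's; does not turn. A fingertip laid on it with a few N and drawn along the unit's x rolls it. The housing's top is 10 mm lower; the window's black hood starts 15 mm to the right (-y), and is 1.5 mm lower than this point.
- digit_window (a point): Centre of the window that shows the digit (on a white drum beside the knurled edge), 27.5 mm to the right (-y) of wheel_top, 67 mm above the table.
- can_speaker: Bystander: green round speaker, 64 mm across, 55 mm high; origin under its centre.
- tape: Bystander: black roll of tape lying flat, 90 mm across, 24 mm high; origin under its centre.
- driver: Bystander: screwdriver lying on the table at the right; origin at its middle.
Not all that is in view belongs to the job. Leave any red or yellow look-alike of the pack2 alone.

How it is judged (in metres and radians):
On the way:
1. the isolator is turned off while every pack is still on its hook (value of joint isolator above 1.37 rad and distance between pack0 and arm0 below 0.15 m and distance between pack1 and arm1 below 0.15 m and distance between pack2 and arm2 below 0.15 m), for 0.2 s.
At the end, for the whole second after the job is handed in: Isolator off (within 0.2 rad of its off detent); wheel within 0.2 rad of digit 0; every pack that is present standing upright (within 0.15 rad), on the floor of a tray bay, at rest; tray flat on the table (value of joint isolator above 1.37 rad and value of joint wheel between -0.2 and 0.2 rad and angle between tray's own z axis and vertical below 0.1 rad and ((x of pack0 in the frame of bay0 between -0.022 and 0.022 m and y of pack0 in the frame of bay0 between -0.024 and 0.024 m and z of pack0 in the frame of bay0 below 0.006 m) or (x of pack0 in the frame of bay1 between -0.022 and 0.022 m and y of pack0 in the frame of bay1 between -0.024 and 0.024 m and z of pack0 in the frame of bay1 below 0.006 m) or (x of pack0 in the frame of bay2 between -0.022 and 0.022 m and y of pack0 in the frame of bay2 between -0.024 and 0.024 m and z of pack0 in the frame of bay2 below 0.006 m)) and angle between each of pack0, pack1, pack2's own z axis and vertical below 0.15 rad and linear speed of each of pack0, pack1, pack2 below 0.02 m/s and ((x of pack1 in the frame of bay0 between -0.022 and 0.022 m and y of pack1 in the frame of bay0 between -0.024 and 0.024 m and z of pack1 in the frame of bay0 below 0.006 m) or (x of pack1 in the frame of bay1 between -0.022 and 0.022 m and y of pack1 in the frame of bay1 between -0.024 and 0.024 m and z of pack1 in the frame of bay1 below 0.006 m) or (x of pack1 in the frame of bay2 between -0.022 and 0.022 m and y of pack1 in the frame of bay2 between -0.024 and 0.024 m and z of pack1 in the frame of bay2 below 0.006 m)) and ((x of pack2 in the frame of bay0 between -0.022 and 0.022 m and y of pack2 in the frame of bay0 between -0.024 and 0.024 m and z of pack2 in the frame of bay0 below 0.006 m) or (x of pack2 in the frame of bay1 between -0.022 and 0.022 m and y of pack2 in the frame of bay1 between -0.024 and 0.024 m and z of pack2 in the frame of bay1 below 0.006 m) or (x of pack2 in the frame of bay2 between -0.022 and 0.022 m and y of pack2 in the frame of bay2 between -0.024 and 0.024 m and z of pack2 in the frame of bay2 below 0.006 m))); the robot touches nothing.
It fails at once if the speaker is moved more than 40 mm (distance of can_speaker from where it was at the start of the episode above 0.04 m).
It fails at once if the tape is moved more than 40 mm (distance of tape from where it was at the start of the episode above 0.04 m).
It fails at once if the screwdriver is moved more than 40 mm (distance of driver from where it was at the start of the episode above 0.04 m).
Of pack0, pack1, pack2 only 2 to 3 are there at a start; the rules pass over those that are not, and their reading is None.
At some moment in a run one of tray may be knocked a few centimetres aside while the robot is not near it.
It also fails if it takes over 210 s, if anything falls off the work surface, if the arm or the gripper's body presses on something with over 40 N, if the wrist force passes 120 N, or if a joint passes its speed limit or range.

## Working session

There is one attempt and no reset: what is moved stays moved. The work goes in short steps, Python scripts to look and compute and a tool call to move; the robot and the scene stay as the last step left them, time stands still between calls to the robot, and variables do not carry over. Pictures are saved under pics/ and viewed, and the job is handed in when it is done.

Besides the shell and the picture viewer there is one more tool, called after "Call:" by a JSON object that holds its "api" and its "payload". jog_arm: Moves the arm, as the interface text tells. Its arguments: {"type":"object","properties":{"steps":{"type":"array","items":{"type":"object","properties":{"turn":{"type":"array","items":{"type":"number"}},"dp":{"type":"array","items":{"type":"number"}},"claw":{"type":"number"}}}}},"required":["steps"]}

```bash
mkdir -p pics; cat > h.py <<'E'
import numpy as np, cv2
from workcell import ctrl
def cam(n):
    d=ctrl.get_image(n); d['f']=240/np.tan(np.radians(d['fovy'])/2); return d
def save(d,name,crop=None,s=1):
    im=d['img'][:,:,::-1]
    if crop: x0,y0,x1,y1=crop; im=im[y0:y1,x0:x1]
    im=cv2.resize(im,None,fx=s,fy=s,interpolation=cv2.INTER_CUBIC); cv2.imwrite('pics/'+name,im)
def ray(d,u,v):
    T=np.array(d['camera_from_world']); R=T[:3,:3]; c=-R.T@T[:3,3]
    return c, R.T@np.array([(u-d['cx'])/d['f'],(v-d['cy'])/d['f'],1])
def onz(d,u,v,z):
    c,r=ray(d,u,v); return c+r*(z-c[2])/r[2]
def cloud(d):
    T=np.array(d['camera_from_world']); R=T[:3,:3]; z=d['range_z']
    v,u=np.mgrid[0:480,0:640]; P=np.stack([(u-d['cx'])/d['f']*z,(v-d['cy'])/d['f']*z,z],-1)
    P=(P-T[:3,3])@R; P[z==0]=np.nan; return P
def proj(d,p):
    T=np.array(d['camera_from_world']); q=T[:3,:3]@np.array(p)+T[:3,3]; return q[:2]/q[2]*d['f']+[d['cx'],d['cy']]
E
python3 - <<'E'
from h import *
for n in('scene','top'):
    d=cam(n); save(d,n+'0.png'); T=np.array(d['camera_from_world']); print(n,d['f'],d['cx'],d['cy'],-T[:3,:3].T@T[:3,3], T[:3,:3].round(3), (d['range_z']>0).mean())
print(ctrl.get_obs())
E
```

```text
scene 442.19176179533144 323.5712554923824 240.55259468595568 [944.33936648 407.16121646 896.15121667] [[-0.772  0.635  0.008]
 [ 0.509  0.625 -0.591]
 [-0.381 -0.453 -0.806]] 0.9959895833333333
top 571.181667984227 326.24069409750047 244.70749148254782 [ 390.15412243  -37.34411675 1369.89487034] [[-0.022 -1.    -0.015]
 [-0.988  0.024 -0.151]
 [ 0.152  0.012 -0.988]] 0.995986328125
{'t': 0.1, 'qpos': array([ 1.32797752e+00,  4.23738103e-01,  1.63061867e+00, -6.27124236e-07,
        1.08856924e+00, -1.90175354e-02]), 'qvel': array([ 0.00122342, -0.00104921, -0.00054294,  0.000752  , -0.00044707,
       -0.00069853]), 'joint_torque': array([-3.11621670e-04, -5.45618355e+01, -2.74324411e+01,  6.45218580e-02,
        1.87846483e-02, -8.70757077e-06]), 'ee_pos': array([138.56954911, 608.90237225, 198.29387273]), 'orientation': array([-1.30761753, -1.04200463,  1.04377281]), 'ft_force': array([ 0.26556257, -0.0974998 ,  0.58096399]), 'moment': array([0.02423616, 0.02334282, 0.03698393]), 'width': 87.79402302692479}
```

View pics/scene0.png

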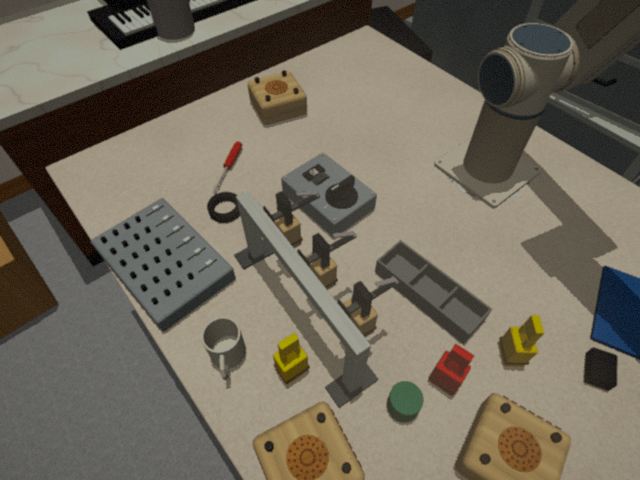

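View pics/top0.png

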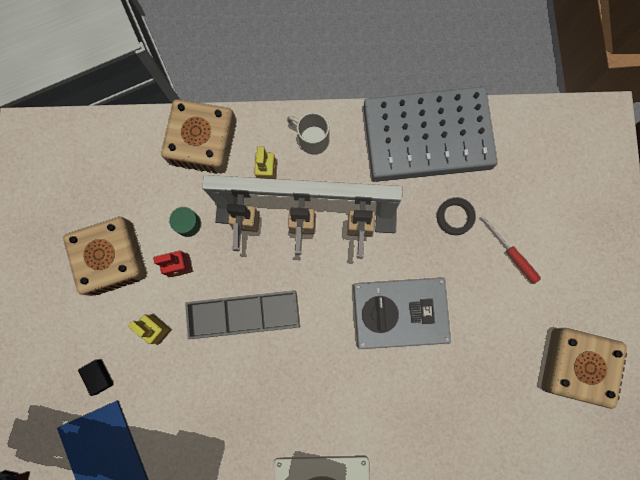

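All three packs (plywood body, black handle) hang on the rail: (240,215), (301,220), (361,222) in the top view. The yellow (265,160), (148,328) and red (172,263) blocks are look-alikes. The unit is at (402,313), the tray at (243,315), the speaker at (184,221), the tape at (456,216) and the driver at (510,250).

```bash
python3 - <<'E'
from h import *
d=cam('top'); P=cloud(d); np.save('P0.npy',P)
X,Y,Z=P[...,0],P[...,1],P[...,2]
def box(m,name):
    m=m.astype(np.uint8); n,l,s,c=cv2.connectedComponentsWithStats(m)
    for i in range(1,n):
        if s[i,4]<60: continue
        p=P[l==i]; r=cv2.minAreaRect(p[:,:2].astype(np.float32)); print(name,s[i],'rect',np.round(r[0],1),np.round(r[1],1),round(r[2],2),'z',np.nanmedian(p[:,2]).round(1))
u=np.arange(640)[None,:].repeat(480,0); v=np.arange(480)[:,None].repeat(640,1)
R=(v>150)&(v<270)&(u>195)&(u<410)
box(R&(Z>199)&(Z<212),'bar')
box(R&(Z>183)&(Z<196),'arms')
box(R&(Z>224)&(Z<236),'grips')
U=(v>270)&(v<355)&(u>345)&(u<455)
box(U&(Z>56)&(Z<64),'unit'); box(U&(Z>104)&(Z<116),'handle'); box(U&(Z>64)&(Z<75),'wheel')
T=(v>280)&(v<345)&(u>180)&(u<305)
box(T&(Z>40)&(Z<56),'tray')
save(d,'topA.png',(195,165,415,265),3.6); save(d,'topU.png',(345,270,460,355),6)
s=cam('scene'); save(s,'scA.png',(230,150,400,410),2.3)
E
```

```text
bar [ 202  175  201   26 2838] rect [690.9  25.4] [420.3  35.9] 85.18 z 204.8
arms [236 191  17  14  83] rect [675.4 147.8] [25.8 35.6] 5.26 z 190.2
arms [294 197  16  11  73] rect [663.1  27.6] [32.  23.3] 85.63 z 190.3
arms [355 200  16  10  71] rect [ 654.6 -101.4] [31.8 19.7] 85.2 z 190.3
arms [232 215  11  36 144] rect [601.3 162.1] [15.2 75. ] 83.42 z 190.3
arms [297 218   8  23  70] rect [605.7  32.5] [14.5 47. ] 81.39 z 190.1
arms [358 220   7  29  73] rect [591.6 -96.6] [11.7 58.1] 84.75 z 189.8
grips [227 204  20  10 149] rect [645.6 158.3] [38.2 16.5] 81.74 z 229.4
grips [290 207  19   9 149] rect [635.2  30.3] [37.6 16.5] 86.52 z 229.5
grips [354 210  19   9 153] rect [ 627.  -100.1] [37.  16.9] 87.19 z 229.5
unit [ 354  277   97   72 4230] rect [ 431.2 -190.4] [149.7 209.5] 2.36 z 59.9
handle [377 296  10  35 218] rect [ 429.4 -140.6] [74.6 14.5] 2.67 z 109.4
wheel [361 296  24  38 228] rect [ 424.5 -118.8] [83.2 43.2] 11.78 z 66.0
wheel [410 297  25  27 418] rect [ 435.6 -235.3] [53.9 58.8] 87.95 z 68.1
wheel [386 300  14  23  87] rect [ 432.3 -169.6] [29.3 51. ] 71.85 z 65.7
tray [185 290 114  49 848] rect [435.8 176.9] [ 85.3 257. ] 4.87 z 49.1
```

View pics/topA.png

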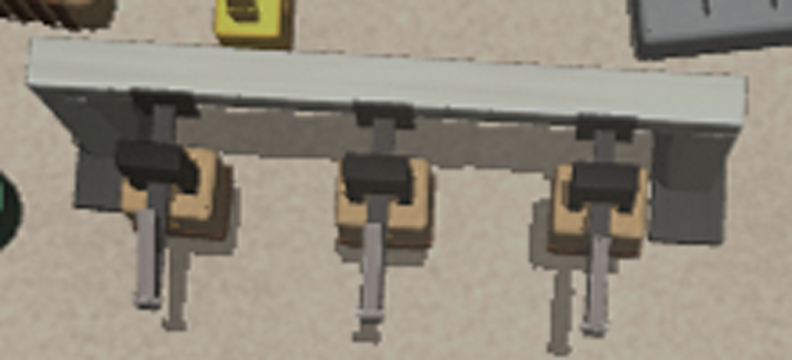

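View pics/topU.png

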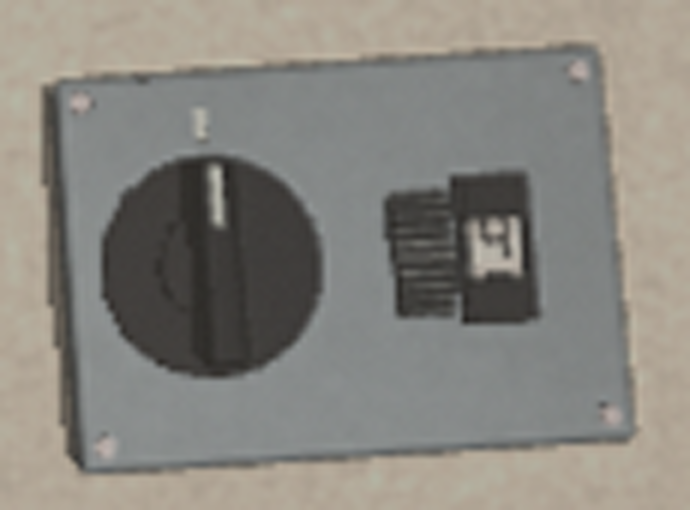

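View pics/scA.png

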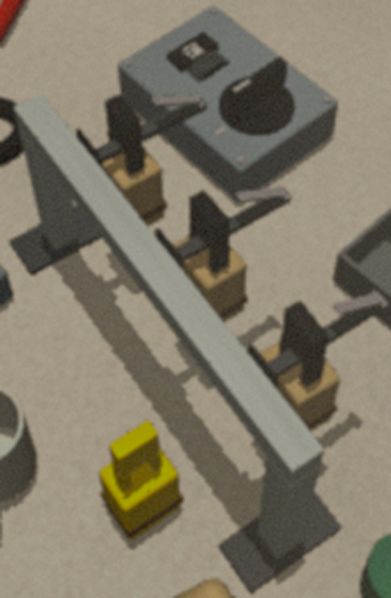

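```bash
python3 - <<'E'
from h import *
from scipy.spatial.transform import Rotation as Ro
o=ctrl.get_obs(); R=Ro.from_rotvec(o['orientation']).as_matrix(); print(R.round(3)); print('jaw angle deg',np.degrees(np.arctan2(R[1,0],R[0,0])))
d=cam('top')
for n,(u,v,z) in dict(isoax=(345+(215)/6,270+265/6,76),wheel=(415.8,312.6,70),win=(345+495/6,270+246/6,67)).items(): print(n,onz(d,u,v,z).round(1))
# unit frame predicted
P=cloud(d);X,Y,Z=P[...,0],P[...,1],P[...,2]
u=np.arange(640)[None,:].repeat(480,0); v=np.arange(480)[:,None].repeat(640,1)
m=(abs(Z-110)<4)&(u>370)&(u<395)&(v>290)&(v<340); print('handle mean',P[m].mean(0))
m=(Z>190)&(Z>0)&(X<480)&(Y>450);print('gripper px',m.sum())
# closed keepers
for (a,b) in ((225,255),(290,310),(345,375)):
    m=(u>a)&(u<b)&(v>218)&(v<260)&(Z>194)&(Z<222); p=P[m]; print('keeper',len(p),p.mean(0).round(1),np.nanmax(p[:,2]))
E
```

```text
[[ 0.222 -0.    -0.975]
 [ 0.975 -0.001  0.222]
 [-0.001 -1.     0.   ]]
jaw angle deg 77.17728614447927
isoax [ 427.7 -141.4   76. ]
wheel [ 429.7 -220.8   70. ]
win [ 432.8 -247.7   67. ]
handle mean [ 428.40061493 -140.57021305  109.59746287]
gripper px 250
keeper 116 [591.9 164.2 208.9] 221.98892257427573
keeper 121 [580.2  34.5 207.6] 221.96957725485913
keeper 158 [582.2 -96.1 207.3] 221.75054324848497
```

Call:
{"api": "jog_arm", "payload": {"steps": [{"dp": [1, -1, 0], "turn": [0, 0, 0.0844], "claw": 1}, {"dp": [1, -1, 0], "turn": [0, 0, 0.0844], "claw": 1}, {"dp": [1, -1, 0], "turn": [0, 0, 0.0844], "claw": 1}, {"dp": [1, -1, 0], "turn": [0, 0, 0.0844], "claw": 1}]}}

```text
t: 0.58
ee_pos: [221.3, 525.3, 198.3]
orientation: [-1.193, -1.237, 1.241]
ft_force: [-0.1, 0.3, 0.1]
width: 88.1
```

Call:
{"api": "jog_arm", "payload": {"steps": [{"dp": [1, -1, 0], "turn": [0, 0, 0], "claw": 1}, {"dp": [1, -1, 0], "turn": [0, 0, 0], "claw": 1}, {"dp": [1, -1, 0], "turn": [0, 0, 0], "claw": 1}]}}

```text
t: 0.83
ee_pos: [302.1, 444.1, 198.3]
orientation: [-1.193, -1.238, 1.241]
ft_force: [-0.3, 0.8, -0.4]
width: 87.8
```

Call:
{"api": "jog_arm", "payload": {"steps": [{"dp": [1, -1, 0], "turn": [0, 0, 0], "claw": 1}, {"dp": [1, -1, 0], "turn": [0, 0, 0], "claw": 1}, {"dp": [1, -1, 0], "turn": [0, 0, 0], "claw": 1}]}}

```text
t: 1.08
ee_pos: [383.6, 362.3, 198.4]
orientation: [-1.193, -1.237, 1.24]
ft_force: [1.2, 0.5, 0.2]
width: 87.8
```

Call:
{"api": "jog_arm", "payload": {"steps": [{"dp": [0.6, -1, 0], "turn": [0, 0, 0], "claw": 1}, {"dp": [0.6, -1, 0], "turn": [0, 0, 0], "claw": 1}, {"dp": [0.6, -1, 0], "turn": [0, 0, 0], "claw": 1}]}}

```text
t: 1.33
ee_pos: [433.5, 278.9, 198.4]
orientation: [-1.196, -1.235, 1.239]
ft_force: [0.7, 1.2, 0.4]
width: 87.3
```

Call:
{"api": "jog_arm", "payload": {"steps": [{"dp": [0, -1, 0], "turn": [0, 0, 0], "claw": 1}, {"dp": [0, -1, 0], "turn": [0, 0, 0], "claw": 1}, {"dp": [0, -1, 0], "turn": [0, 0, 0], "claw": 1}]}}

```text
t: 1.58
ee_pos: [432.6, 194.1, 198.0]
orientation: [-1.198, -1.23, 1.239]
ft_force: [0.0, 0.0, -0.4]
width: 88.1
```

Call:
{"api": "jog_arm", "payload": {"steps": [{"dp": [0, -1, 0], "turn": [0, 0, 0], "claw": 1}, {"dp": [0, -1, 0], "turn": [0, 0, 0], "claw": 1}, {"dp": [0, -1, 0], "turn": [0, 0, 0], "claw": 1}]}}

```text
t: 1.83
ee_pos: [431.9, 110.3, 197.9]
orientation: [-1.2, -1.226, 1.238]
ft_force: [-0.1, -0.2, -0.3]
width: 88.0
```

Call:
{"api": "jog_arm", "payload": {"steps": [{"dp": [0, -1, 0], "turn": [0, 0, 0], "claw": 1}, {"dp": [0, -1, 0], "turn": [0, 0, 0], "claw": 1}, {"dp": [0, -1, 0], "turn": [0, 0, 0], "claw": 1}]}}

```text
t: 2.08
ee_pos: [432.0, 26.4, 198.0]
orientation: [-1.203, -1.223, 1.235]
ft_force: [-1.0, -0.4, -0.5]
width: 87.9
```

Call:
{"api": "jog_arm", "payload": {"steps": [{"dp": [0, -1, 0], "turn": [0, 0, 0], "claw": 1}, {"dp": [0, -1, 0], "turn": [0, 0, 0], "claw": 1}, {"dp": [0, -1, 0], "turn": [0, 0, 0], "claw": 1}]}}

```text
t: 2.33
ee_pos: [432.8, -57.4, 198.4]
orientation: [-1.207, -1.22, 1.233]
ft_force: [0.6, 0.8, 0.4]
width: 87.6
```

```bash
cat > st.py <<'E'
from h import *
from scipy.spatial.transform import Rotation as Ro
o=ctrl.get_obs(); R=Ro.from_rotvec(o['orientation']).as_matrix(); p=o['ee_pos']
print('t',round(o['t'],2),'p',p.round(1),'jaw',np.degrees(np.arctan2(R[1,0],R[0,0])).round(2),'down',R[:,1].round(3),'F',o['ft_force'].round(1),'w',round(o['width'],1),'q',o['qpos'].round(2))
def goto(x,y,z,jaw=None):
    print('dp',((np.array([x,y,z])-p)/80).round(3), 'turn', None if jaw is None else round(((jaw-np.degrees(np.arctan2(R[1,0],R[0,0]))+180)%360-180)/180,4))
E
python3 - <<'E'
from st import *
goto(428.4,-140.6,82,92.4)
E
```

```text
t 2.33 p [432.8 -57.4 198.4] jaw 91.23 down [ 0.   -0.01 -1.  ] F [0.6 0.8 0.4] w 87.6 q [-0.15  0.14  2.03 -0.01  0.97 -1.74]
dp [-0.055 -1.04  -1.455] turn 0.0065
```

Call:
{"api": "jog_arm", "payload": {"steps": [{"dp": [-0.055, -1, 0], "turn": [0.003, 0, 0.0065], "claw": 1}, {"dp": [-0.055, -1, 0], "turn": [0.003, 0, 0.0065], "claw": 1}, {"dp": [-0.055, -1, 0], "turn": [0.003, 0, 0.0065], "claw": 1}, {"dp": [-0.055, -1, 0], "turn": [0.003, 0, 0.0065], "claw": 1}, {"dp": [-0.055, -1, 0], "turn": [0.003, 0, 0.0065], "claw": 1}]}}

```text
t: 2.75
ee_pos: [428.8, -136.4, 198.3]
orientation: [-1.19, -1.239, 1.24]
ft_force: [-0.4, 0.3, -0.3]
width: 88.0
```

```bash
python3 - <<'E'
from st import *
goto(428.4,-140.6,82,92.4)
E
```

```text
t 2.75 p [ 428.8 -136.4  198.3] jaw 92.35 down [ 0. -0. -1.] F [-0.4  0.3 -0.3] w 88.0 q [-0.33  0.16  2.   -0.    0.97 -1.95]
dp [-0.005 -0.053 -1.453] turn 0.0003
```

Call:
{"api": "jog_arm", "payload": {"steps": [{"dp": [0, -0.053, -1], "turn": [0, 0, 0], "claw": 1}, {"dp": [0, -0.053, -1], "turn": [0, 0, 0], "claw": 1}, {"dp": [0, -0.053, -1], "turn": [0, 0, 0], "claw": 1}, {"dp": [0, -0.053, -1], "turn": [0, 0, 0], "claw": 1}]}}

```text
t: 3.08
ee_pos: [427.5, -138.5, 117.2]
orientation: [-1.184, -1.238, 1.242]
ft_force: [-1.3, 0.4, -0.5]
width: 87.9
```

Call:
{"api": "jog_arm", "payload": {"steps": [{"dp": [0, 0, -0.43], "turn": [0, 0, 0], "claw": 1}, {"dp": [0, 0, -0.43], "turn": [0, 0, 0], "claw": 1}, {"dp": [0, 0, -0.43], "turn": [0, 0, 0], "claw": 0.7}, {"dp": [0, 0, -0.43], "turn": [0, 0, 0], "claw": 0}, {"dp": [0, 0, -0.43], "turn": [0, 0, 0], "claw": 0}, {"dp": [0, 0, -0.43], "turn": [0, 0, 0], "claw": 0}, {"dp": [0, 0, -0.43], "turn": [0, 0, 0], "claw": 0}, {"dp": [0, 0, -0.43], "turn": [0, 0, 0], "claw": 0}, {"dp": [0, 0, -0.43], "turn": [0, 0, 0], "claw": 0}]}}

```text
t: 3.83
ee_pos: [427.7, -138.6, 83.3]
orientation: [-1.184, -1.238, 1.241]
ft_force: [0.2, 0.2, 0.3]
width: 44.6
```

```bash
python3 - <<'E'
from st import *
goto(428.4,-140.6,82,92.4)
E
```

```text
t 3.83 p [ 427.7 -138.6   83.3] jaw 92.45 down [-0.004  0.002 -1.   ] F [0.2 0.2 0.3] w 44.6 q [-0.34  0.36  2.08  0.    0.7  -1.95]
dp [ 0.009 -0.025 -0.016] turn -0.0003
```

Call:
{"api": "jog_arm", "payload": {"steps": [{"dp": [0, -0.02, 0], "turn": [0, 0, 0], "claw": 0}, {"dp": [0, -0.02, 0], "turn": [0, 0, 0], "claw": 0}, {"dp": [0, -0.02, 0], "turn": [0, 0, 0], "claw": 0}, {"dp": [0, -0.02, 0], "turn": [0, 0, 0], "claw": 0}, {"dp": [0, -0.02, 0], "turn": [0, 0, 0], "claw": 0}, {"dp": [0, -0.02, 0], "turn": [0, 0, 0], "claw": 0}, {"dp": [0, -0.02, 0], "turn": [0, 0, 0], "claw": 0}, {"dp": [0, -0.02, 0], "turn": [0, 0, 0], "claw": 0}]}}

```text
t: 4.5
ee_pos: [427.8, -141.8, 83.3]
orientation: [-1.186, -1.238, 1.244]
ft_force: [-1.5, -10.5, -1.1]
width: 13.4
```

Call:
{"api": "jog_arm", "payload": {"steps": [{"dp": [0, 0, 0], "turn": [0, 0, -0.04], "claw": 0}, {"dp": [0, 0, 0], "turn": [0, 0, -0.08], "claw": 0}, {"dp": [0, 0, 0], "turn": [0, 0, -0.12], "claw": 0}, {"dp": [0, 0, 0], "turn": [0, 0, -0.16], "claw": 0}, {"dp": [0, 0, 0], "turn": [0, 0, -0.2], "claw": 0}, {"dp": [0, 0, 0], "turn": [0, 0, -0.24], "claw": 0}, {"dp": [0, 0, 0], "turn": [0, 0, -0.27], "claw": 0}, {"dp": [0, 0, 0], "turn": [0, 0, -0.3], "claw": 0}, {"dp": [0, 0, 0], "turn": [0, 0, -0.3], "claw": 0}, {"dp": [0, 0, 0], "turn": [0, 0, -0.3], "claw": 0}]}}

```text
t: 5.33
ee_pos: [428.1, -141.4, 83.3]
orientation: [-1.502, -0.526, 0.529]
ft_force: [1.7, 5.0, -0.1]
width: 13.4
```

```bash
python3 - <<'E'
from st import *
goto(428.4,-140.6,82,2.4)
E
```

```text
t 5.33 p [ 428.1 -141.4   83.3] jaw 38.64 down [-0.003  0.003 -1.   ] F [ 1.7  5.  -0.1] w 13.4 q [-0.35  0.36  2.08  0.    0.7  -1.02]
dp [ 0.004  0.01  -0.016] turn -0.2014
```

Call:
{"api": "jog_arm", "payload": {"steps": [{"dp": [0, 0, 0], "turn": [0, 0, -0.04], "claw": 0}, {"dp": [0, 0, 0], "turn": [0, 0, -0.08], "claw": 0}, {"dp": [0, 0, 0], "turn": [0, 0, -0.12], "claw": 0}, {"dp": [0, 0, 0], "turn": [0, 0, -0.16], "claw": 0}, {"dp": [0, 0, 0], "turn": [0, 0, -0.2], "claw": 0}, {"dp": [0, 0, 0], "turn": [0, 0, -0.2], "claw": 0}, {"dp": [0, 0, 0], "turn": [0, 0, -0.2], "claw": 0}]}}

```text
t: 5.92
ee_pos: [428.7, -141.2, 83.3]
orientation: [-1.566, -0.039, 0.037]
ft_force: [3.7, 4.2, -1.6]
width: 13.7
```

Call:
{"api": "jog_arm", "payload": {"steps": [{"dp": [0, 0, 0], "turn": [0, 0, 0], "claw": 0.4}, {"dp": [0, 0, 0], "turn": [0, 0, 0], "claw": 0.4}, {"dp": [0, 0, 0], "turn": [0, 0, 0], "claw": 0.4}, {"dp": [0, 0, 0], "turn": [0, 0, 0], "claw": 0.4}, {"dp": [0, 0, 0.9], "turn": [0, 0, 0], "claw": 0.4}, {"dp": [0, 0, 0.9], "turn": [0, 0, 0], "claw": 0}, {"dp": [0, 0, 0.9], "turn": [0, 0, 0], "claw": 0}]}}

```text
t: 6.5
ee_pos: [431.8, -142.5, 159.7]
orientation: [-1.569, -0.045, 0.032]
ft_force: [1.4, 0.1, 1.3]
width: 25.4
```

```bash
python3 - <<'E'
from st import *
goto(433.5,-220,120,2.4)
d=cam('top'); save(d,'topU2.png',(345,270,460,355),6)
s=cam('scene'); save(s,'scU2.png',(270,130,400,240),5)
E
```

```text
t 6.5 p [ 431.8 -142.5  159.7] jaw 2.81 down [ 0.008  0.002 -1.   ] F [1.4 0.1 1.3] w 25.4 q [-0.35  0.23  2.03  0.01  0.88 -0.4 ]
dp [ 0.021 -0.969 -0.496] turn -0.0023
```

View pics/topU2.png

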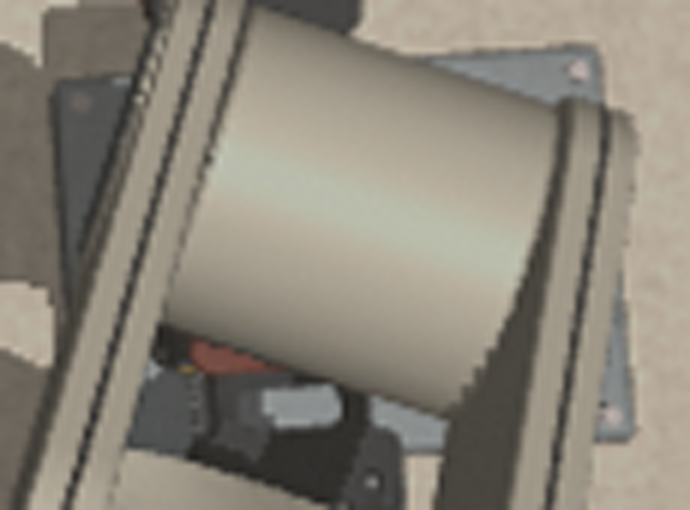

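View pics/scU2.png

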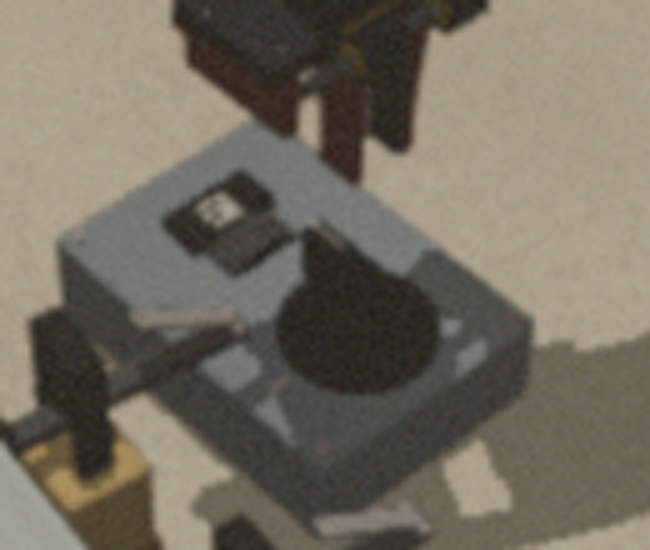

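Isolator bar now lies along the unit's y (off) in the scene crop; packs all still hang. Window shows about digit 5. Wheel next: rolling its top towards the robot.

Call:
{"api": "jog_arm", "payload": {"steps": [{"dp": [0.18, -0.97, 0], "turn": [0.0006, 0.0025, -0.0023], "claw": 0}, {"dp": [0.18, -0.97, -0.3], "turn": [0.0006, 0.0025, -0.0023], "claw": 0}, {"dp": [0.18, -0.97, -0.8], "turn": [0.0006, 0.0025, -0.0023], "claw": 0}, {"dp": [0.18, -0.97, -0.8], "turn": [0.0006, 0.0025, -0.0023], "claw": 0}, {"dp": [0.18, -0.97, -0.8], "turn": [0.0006, 0.0025, -0.0023], "claw": 0}, {"dp": [0.18, -0.97, -0.8], "turn": [0.0006, 0.0025, -0.0023], "claw": 0}]}}

```text
t: 7.1
ee_pos: [443.1, -218.5, 92.1]
orientation: [-1.564, -0.028, 0.038]
ft_force: [0.4, -0.3, 0.4]
width: 0.5
```

```bash
python3 - <<'E'
from st import *
goto(446,-220.0,70,2.4)
s=cam('scene'); save(s,'scU3.png',(270,130,400,240),5)
E
```

```text
t 7.1 p [ 443.1 -218.5   92.1] jaw 2.4 down [-0.006  0.006 -1.   ] F [ 0.4 -0.3  0.4] w 0.5 q [-0.48  0.4   1.98  0.    0.77 -0.53]
dp [ 0.037 -0.019 -0.276] turn 0.0
```

View pics/scU3.png

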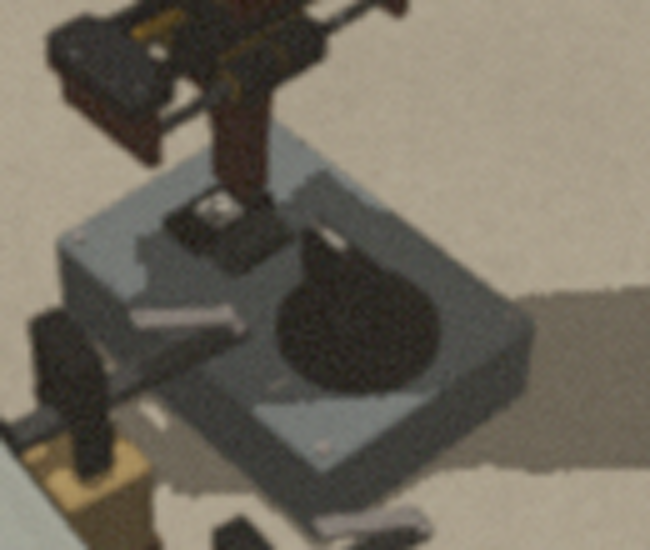

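Call:
{"api": "jog_arm", "payload": {"steps": [{"dp": [0.05, -0.015, -0.25], "turn": [0.001, 0, 0], "claw": 0}, {"dp": [0.05, -0.015, -0.28], "turn": [0.001, 0, 0], "claw": 0}, {"dp": [0.05, -0.015, -0.29], "turn": [0.001, 0, 0], "claw": 0}, {"dp": [0.05, -0.015, -0.29], "turn": [0.001, 0, 0], "claw": 0}, {"dp": [0.05, -0.015, -0.29], "turn": [0.001, 0, 0], "claw": 0}]}}

```text
t: 7.57
ee_pos: [448.4, -219.9, 71.1]
orientation: [-1.563, -0.032, 0.035]
ft_force: [0.3, 0.9, -0.3]
width: 0.2
```

```bash
python3 - <<'E'
from st import *
goto(418,-221,68,2.4)
E
```

```text
t 7.57 p [ 448.4 -219.9   71.1] jaw 2.45 down [-0.003  0.007 -1.   ] F [ 0.3  0.9 -0.3] w 0.2 q [-0.48  0.44  1.98  0.01  0.72 -0.53]
dp [-0.38  -0.013 -0.039] turn -0.0003
```

Call:
{"api": "jog_arm", "payload": {"steps": [{"dp": [-0.03, -0.005, -0.03], "turn": [0, 0, 0], "claw": 0}, {"dp": [-0.03, -0.005, -0.05], "turn": [0, 0, 0], "claw": 0}, {"dp": [-0.03, -0.005, -0.05], "turn": [0, 0, 0], "claw": 0}, {"dp": [-0.03, -0.005, -0.05], "turn": [0, 0, 0], "claw": 0}]}}

```text
t: 7.9
ee_pos: [445.9, -220.3, 67.2]
orientation: [-1.563, -0.032, 0.035]
ft_force: [-0.1, -0.7, -0.8]
width: 0.2
```

```bash
python3 - <<'E'
from st import *
goto(418,-221,68,2.4)
E
```

```text
t 7.9 p [ 445.9 -220.3   67.2] jaw 2.44 down [-0.003  0.007 -1.   ] F [-0.1 -0.7 -0.8] w 0.2 q [-0.49  0.45  1.99  0.01  0.71 -0.54]
dp [-0.349 -0.008  0.011] turn -0.0002
```

Call:
{"api": "jog_arm", "payload": {"steps": [{"dp": [0, 0, 0.06], "turn": [0, 0, 0], "claw": 0}, {"dp": [-0.08, 0, 0.06], "turn": [0, 0, 0], "claw": 0}, {"dp": [-0.08, 0, 0.06], "turn": [0, 0, 0], "claw": 0}, {"dp": [-0.08, 0, 0.02], "turn": [0, 0, 0], "claw": 0}, {"dp": [-0.08, 0, 0.02], "turn": [0, 0, 0], "claw": 0}, {"dp": [-0.08, 0, 0.02], "turn": [0, 0, 0], "claw": 0}]}}

```text
t: 8.4
ee_pos: [439.3, -220.3, 68.5]
orientation: [-1.563, -0.031, 0.036]
ft_force: [0.6, 0.6, -0.4]
width: 0.3
```

```bash
python3 - <<'E'
from st import *
goto(418,-221,68,2.4)
E
```

```text
t 8.4 p [ 439.3 -220.3   68.5] jaw 2.43 down [-0.003  0.008 -1.   ] F [ 0.6  0.6 -0.4] w 0.3 q [-0.49  0.44  2.    0.01  0.71 -0.54]
dp [-0.267 -0.009 -0.006] turn -0.0002
```

Call:
{"api": "jog_arm", "payload": {"steps": [{"dp": [0, 0, -0.025], "turn": [0, 0, 0], "claw": 0}, {"dp": [0, 0, -0.04], "turn": [0, 0, 0], "claw": 0}, {"dp": [0, 0, -0.04], "turn": [0, 0, 0], "claw": 0}, {"dp": [0, 0, -0.04], "turn": [0, 0, 0], "claw": 0}]}}

```text
t: 8.73
ee_pos: [439.3, -220.2, 65.1]
orientation: [-1.563, -0.031, 0.036]
ft_force: [-0.4, 1.2, 0.7]
width: 0.5
```

```bash
python3 - <<'E'
from st import *
goto(418,-221,68,2.4)
s=cam('scene'); save(s,'scU4.png',(270,130,400,240),5)
E
```

```text
t 8.73 p [ 439.3 -220.2   65.1] jaw 2.44 down [-0.003  0.008 -1.   ] F [-0.4  1.2  0.7] w 0.5 q [-0.49  0.45  2.    0.01  0.7  -0.54]
dp [-0.266 -0.01   0.036] turn -0.0002
```

View pics/scU4.png

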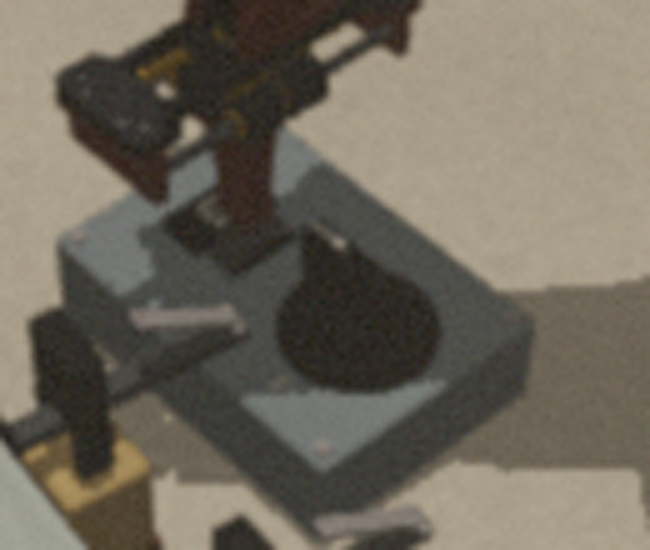

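```bash
python3 - <<'E'
from st import *
s=cam('scene'); q=lambda p:((proj(s,p)-[270,130])*5).round(0)
for p in [(432,-220,70),(439,-220,65),(462,-220,60),(402,-220,60),(433,-248,67),(431.2,-190.4,60),(428,-141,110)]: print(p,q(p))
E
```

```text
t 8.78 p [ 439.3 -220.3   65.2] jaw 2.44 down [-0.003  0.008 -1.   ] F [ 0.5 -0.7  0.2] w 0.5 q [-0.49  0.45  2.    0.01  0.7  -0.54]
(432, -220, 70) [250. 235.]
(439, -220, 65) [240. 248.]
(462, -220, 60) [205. 275.]
(402, -220, 60) [294. 223.]
(433, -248, 67) [215. 210.]
(431.2, -190.4, 60) [288. 280.]
(428, -141, 110) [359. 264.]
```

```bash
python3 - <<'E'
from h import *
s=cam('scene'); im=s['img'].astype(float); im=np.clip((im/255)**0.5*255,0,255).astype(np.uint8)
c=im[155:200,290:350,::-1]; cv2.imwrite('pics/z1.png',cv2.resize(c,None,fx=12,fy=12,interpolation=cv2.INTER_NEAREST))
P=cloud(s); 
for v in range(160,190,3): print(v,[ (P[v,u].round(0).astype(int)).tolist() for u in range(306,332,5)])
E
```

```text
160 [[496, -193, 188], [405, -291, 61], [450, -213, 146], [434, -213, 136], [373, -267, 60], [364, -256, 63]]
163 [[422, -291, 61], [413, -281, 62], [450, -214, 135], [435, -213, 126], [379, -259, 59], [369, -250, 59]]
166 [[428, -284, 58], [418, -275, 60], [448, -216, 122], [437, -210, 119], [388, -249, 61], [378, -240, 61]]
169 [[436, -275, 59], [430, -260, 67], [446, -219, 108], [438, -209, 111], [395, -240, 61], [387, -229, 64]]
172 [[450, -256, 72], [437, -251, 68], [445, -221, 96], [437, -210, 99], [401, -233, 59], [393, -222, 62]]
175 [[454, -251, 67], [446, -240, 70], [437, -231, 72], [426, -223, 71], [414, -217, 68], [431, -179, 109]]
178 [[459, -244, 65], [450, -235, 66], [441, -226, 68], [433, -215, 71], [420, -210, 67], [434, -174, 104]]
181 [[463, -240, 60], [455, -229, 63], [446, -219, 66], [438, -208, 69], [422, -208, 59], [435, -173, 95]]
184 [[471, -230, 61], [459, -223, 60], [452, -212, 63], [442, -204, 64], [430, -198, 61], [436, -172, 86]]
187 [[477, -221, 62], [467, -214, 62], [458, -205, 63], [446, -198, 60], [437, -190, 60], [429, -179, 64]]
```

View pics/z1.png

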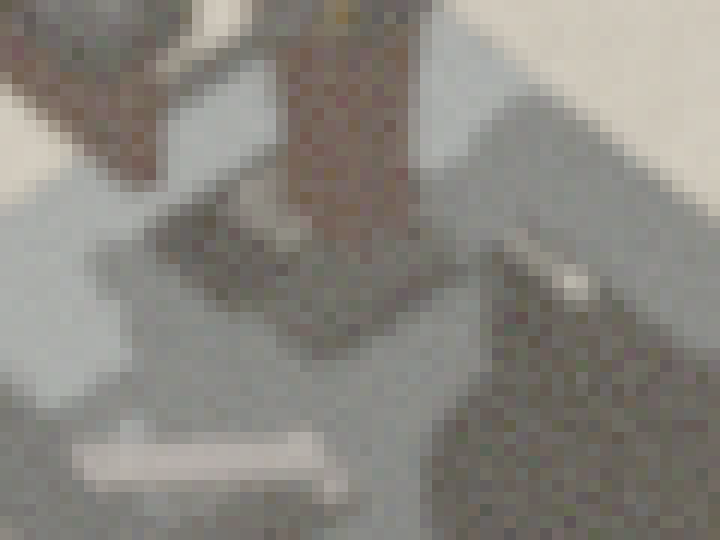

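Call:
{"api": "jog_arm", "payload": {"steps": [{"dp": [0, 0, -0.02], "turn": [0, 0, 0], "claw": 0}, {"dp": [0, 0, -0.04], "turn": [0, 0, 0], "claw": 0}, {"dp": [0, 0, -0.06], "turn": [0, 0, 0], "claw": 0}, {"dp": [0, 0, -0.07], "turn": [0, 0, 0], "claw": 0}, {"dp": [0, 0, -0.07], "turn": [0, 0, 0], "claw": 0}]}}

```text
t: 9.3
ee_pos: [439.2, -220.2, 59.4]
orientation: [-1.563, -0.031, 0.036]
ft_force: [0.7, 0.2, 1.5]
width: 0.4
```

```bash
python3 - <<'E'
from st import *
s=cam('scene');P=cloud(s); 
for v in range(169,179,1): print(v,[ (P[v,u].round(0).astype(int)).tolist() for u in range(312,328,3)])
im=s['img'].astype(float); im=np.clip((im/255)**0.5*255,0,255).astype(np.uint8)
c=im[155:200,290:350,::-1]; cv2.imwrite('pics/z2.png',cv2.resize(c,None,fx=12,fy=12,interpolation=cv2.INTER_NEAREST))
E
```

```text
t 9.3 p [ 439.2 -220.2   59.4] jaw 2.44 down [-0.003  0.008 -1.   ] F [0.7 0.2 1.5] w 0.4 q [-0.49  0.46  2.    0.01  0.69 -0.54]
169 [[431, -255, 71], [447, -222, 106], [448, -209, 117], [435, -213, 106], [403, -240, 66], [395, -236, 64]]
170 [[430, -257, 66], [445, -224, 100], [446, -211, 111], [436, -212, 104], [404, -237, 65], [395, -237, 59]]
171 [[432, -253, 67], [444, -225, 96], [446, -211, 108], [434, -213, 98], [406, -235, 64], [397, -234, 59]]
172 [[436, -248, 69], [446, -224, 94], [444, -213, 101], [437, -210, 99], [408, -233, 64], [400, -230, 61]]
173 [[439, -245, 69], [447, -222, 93], [446, -211, 101], [439, -208, 98], [413, -227, 68], [402, -228, 59]]
174 [[440, -243, 68], [446, -223, 88], [444, -213, 94], [438, -209, 93], [415, -224, 68], [405, -224, 61]]
175 [[444, -239, 70], [436, -236, 68], [445, -212, 92], [436, -211, 87], [418, -221, 67], [411, -217, 67]]
176 [[444, -238, 67], [442, -229, 73], [446, -211, 90], [427, -222, 69], [423, -215, 72], [412, -216, 64]]
177 [[449, -233, 71], [441, -230, 68], [437, -222, 71], [430, -218, 71], [423, -214, 69], [416, -211, 68]]
178 [[448, -233, 66], [445, -225, 71], [437, -222, 69], [432, -217, 69], [425, -212, 69], [416, -211, 64]]
```

View pics/z2.png

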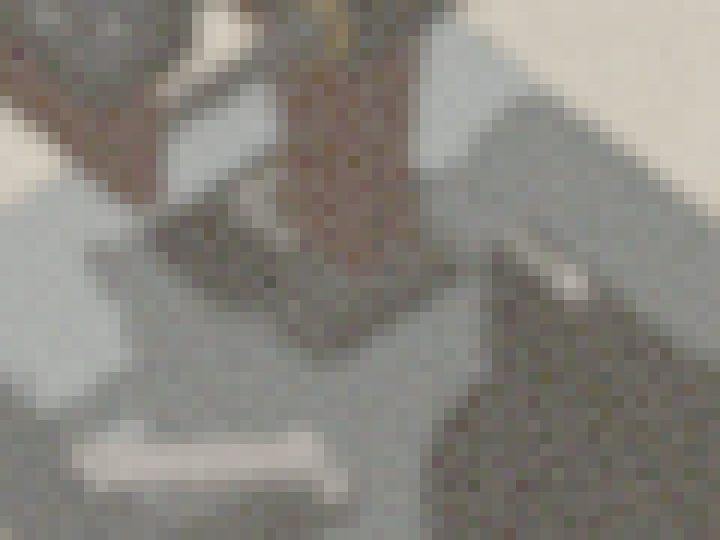

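Call:
{"api": "jog_arm", "payload": {"steps": [{"dp": [0, 0, -0.03], "turn": [0, 0, 0], "claw": 0}, {"dp": [0, 0, -0.06], "turn": [0, 0, 0], "claw": 0}, {"dp": [0, 0, -0.09], "turn": [0, 0, 0], "claw": 0}, {"dp": [0, 0, -0.1], "turn": [0, 0, 0], "claw": 0}, {"dp": [0, 0, -0.1], "turn": [0, 0, 0], "claw": 0}]}}

```text
t: 9.77
ee_pos: [439.1, -220.1, 51.2]
orientation: [-1.562, -0.031, 0.036]
ft_force: [0.6, -0.4, -0.0]
width: 0.1
```

Call:
{"api": "jog_arm", "payload": {"steps": [{"dp": [0, 0, -0.02], "turn": [0, 0, 0], "claw": 0}, {"dp": [0, 0, -0.03], "turn": [0, 0, 0], "claw": 0}, {"dp": [0, 0, -0.03], "turn": [0, 0, 0], "claw": 0}]}}

```text
t: 10.02
ee_pos: [439.0, -220.1, 48.6]
orientation: [-1.562, -0.03, 0.036]
ft_force: [0.8, 0.4, 0.1]
width: 0.4
```

```bash
python3 - <<'E'
from st import *
s=cam('scene');P=cloud(s); 
for v in range(172,182,1): print(v,[ (P[v,u].round(0).astype(int)).tolist() for u in range(312,328,3)])
E
```

```text
t 10.02 p [ 439.  -220.1   48.6] jaw 2.43 down [-0.004  0.008 -1.   ] F [0.8 0.4 0.1] w 0.4 q [-0.49  0.48  2.01  0.01  0.67 -0.54]
172 [[434, -252, 65], [446, -223, 95], [447, -209, 106], [436, -212, 97], [427, -211, 92], [400, -230, 61]]
173 [[437, -247, 67], [444, -225, 88], [446, -211, 101], [434, -214, 90], [427, -210, 90], [404, -225, 63]]
174 [[438, -246, 65], [445, -225, 85], [445, -212, 96], [435, -212, 89], [429, -208, 89], [405, -224, 61]]
175 [[442, -241, 67], [446, -223, 84], [445, -212, 93], [436, -211, 88], [426, -211, 81], [411, -217, 66]]
176 [[445, -237, 68], [445, -224, 79], [447, -210, 91], [437, -210, 85], [427, -210, 79], [413, -215, 66]]
177 [[447, -235, 68], [446, -224, 76], [446, -211, 86], [436, -211, 80], [427, -210, 75], [416, -211, 67]]
178 [[446, -236, 63], [444, -226, 70], [446, -211, 83], [435, -213, 74], [426, -211, 70], [415, -212, 62]]
179 [[450, -230, 66], [447, -222, 71], [444, -214, 76], [434, -214, 69], [427, -210, 67], [417, -209, 62]]
180 [[451, -230, 63], [447, -222, 67], [441, -217, 68], [435, -212, 68], [426, -211, 63], [417, -209, 58]]
181 [[453, -227, 63], [447, -222, 64], [443, -215, 66], [437, -209, 68], [428, -208, 63], [422, -204, 62]]
```

Call:
{"api": "jog_arm", "payload": {"steps": [{"dp": [0.07, 0, -0.02], "turn": [0, 0, 0], "claw": 0}, {"dp": [0.07, 0, -0.04], "turn": [0, 0, 0], "claw": 0}, {"dp": [0.07, 0, -0.05], "turn": [0, 0, 0], "claw": 0}, {"dp": [0.07, 0, -0.05], "turn": [0, 0, 0], "claw": 0}]}}

```text
t: 10.4
ee_pos: [446.2, -220.6, 45.4]
orientation: [-1.563, -0.032, 0.034]
ft_force: [1.8, 1.3, 5.5]
width: 0.3
```

Call:
{"api": "jog_arm", "payload": {"steps": [{"dp": [0, 0, -0.02], "turn": [0, 0, 0], "claw": 0}, {"dp": [0, 0, -0.02], "turn": [0, 0, 0], "claw": 0}, {"dp": [0, 0, -0.02], "turn": [0, 0, 0], "claw": 0}]}}

```text
t: 10.65
ee_pos: [448.2, -220.6, 44.8]
orientation: [-1.564, -0.035, 0.031]
ft_force: [3.4, 4.6, 8.4]
width: 0.4
```

Call:
{"api": "jog_arm", "payload": {"steps": [{"dp": [0, 0, -0.02], "turn": [0, 0, 0], "claw": 0}, {"dp": [0, 0, -0.02], "turn": [0, 0, 0], "claw": 0}, {"dp": [0, 0, -0.02], "turn": [0, 0, 0], "claw": 0}]}}

```text
t: 10.9
ee_pos: [450.1, -220.6, 44.2]
orientation: [-1.565, -0.037, 0.028]
ft_force: [2.7, 5.0, 8.7]
width: 0.7
```

Call:
{"api": "jog_arm", "payload": {"steps": [{"dp": [-0.05, 0, 0], "turn": [0, 0, 0], "claw": 0}, {"dp": [-0.1, 0, 0], "turn": [0, 0, 0], "claw": 0}, {"dp": [-0.15, 0, 0], "turn": [0, 0, 0], "claw": 0}, {"dp": [-0.2, 0, 0], "turn": [0, 0, 0], "claw": 0}, {"dp": [-0.25, 0, 0], "turn": [0, 0, 0], "claw": 0}, {"dp": [-0.3, 0, 0], "turn": [0, 0, 0], "claw": 0}, {"dp": [-0.35, 0, 0], "turn": [0, 0, 0], "claw": 0}, {"dp": [-0.35, 0, 0], "turn": [0, 0, 0], "claw": 0}]}}

```text
t: 11.57
ee_pos: [423.4, -221.8, 45.6]
orientation: [-1.567, -0.04, 0.026]
ft_force: [-1.9, -2.6, 13.0]
width: 0.8
```

```bash
cat > z.py <<'E'
from st import *
import sys
s=cam('scene'); im=s['img'].astype(float); im=np.clip((im/255)**0.5*255,0,255).astype(np.uint8)
c=im[155:200,290:350,::-1]; cv2.imwrite('pics/'+sys.argv[1],cv2.resize(c,None,fx=12,fy=12,interpolation=cv2.INTER_CUBIC))
E
python3 z.py z3.png
```

```text
t 11.57 p [ 423.4 -221.8   45.6] jaw 2.4 down [ 0.009  0.004 -1.   ] F [-1.9 -2.6 13. ] w 0.8 q [-0.51  0.46  2.05  0.01  0.63 -0.56]
```

View pics/z3.png

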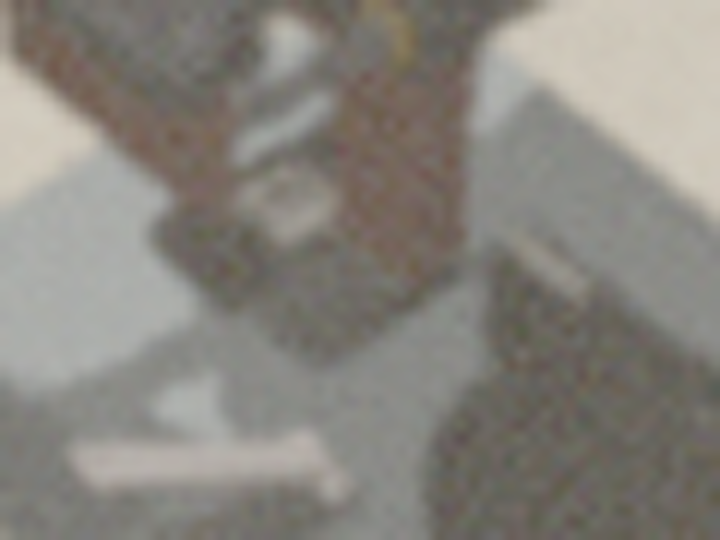

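Call:
{"api": "jog_arm", "payload": {"steps": [{"dp": [0, 0, 0.12], "turn": [0, -0.003, 0], "claw": 0}, {"dp": [0, 0, 0.12], "turn": [0, -0.003, 0], "claw": 0}, {"dp": [0.33, 0.02, 0.12], "turn": [0, -0.003, 0], "claw": 0}, {"dp": [0.33, 0.02, 0.12], "turn": [0, -0.003, 0], "claw": 0}, {"dp": [0.33, 0.02, -0.02], "turn": [0, -0.003, 0], "claw": 0}, {"dp": [0.33, 0.02, -0.04], "turn": [0, -0.003, 0], "claw": 0}, {"dp": [0.33, 0.02, -0.04], "turn": [0, -0.003, 0], "claw": 0}, {"dp": [0.33, 0.02, -0.04], "turn": [0, -0.003, 0], "claw": 0}]}}

```text
t: 12.28
ee_pos: [452.9, -220.9, 43.3]
orientation: [-1.569, -0.051, 0.013]
ft_force: [6.7, 3.2, 14.2]
width: 0.5
```

Call:
{"api": "jog_arm", "payload": {"steps": [{"dp": [-0.05, 0, -0.02], "turn": [0, 0, 0], "claw": 0}, {"dp": [-0.1, 0, -0.02], "turn": [0, 0, 0], "claw": 0}, {"dp": [-0.15, 0, -0.02], "turn": [0, 0, 0], "claw": 0}, {"dp": [-0.2, 0, -0.02], "turn": [0, 0, 0], "claw": 0}, {"dp": [-0.25, 0, -0.02], "turn": [0, 0, 0], "claw": 0}, {"dp": [-0.3, 0, -0.02], "turn": [0, 0, 0], "claw": 0}, {"dp": [-0.35, 0, -0.02], "turn": [0, 0, 0], "claw": 0}, {"dp": [-0.35, 0, -0.02], "turn": [0, 0, 0], "claw": 0}]}}

```text
t: 12.95
ee_pos: [428.0, -222.5, 45.5]
orientation: [-1.573, -0.057, 0.008]
ft_force: [-5.1, 4.9, 53.6]
width: 0.5
```

```bash
python3 z.py z4.png
```

```text
t 12.95 p [ 428.  -222.5   45.5] jaw 2.37 down [ 0.032 -0.002 -0.999] F [-5.1  4.9 53.6] w 0.5 q [-0.51  0.46  2.05  0.02  0.6  -0.58]
```

View pics/z4.png

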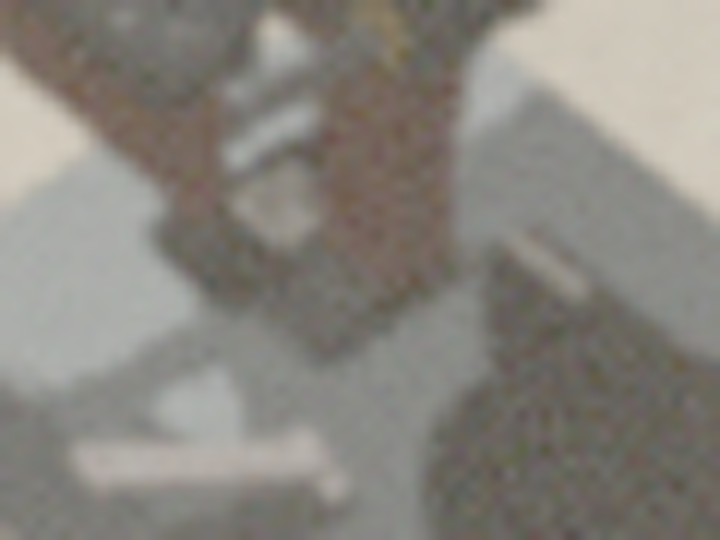

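Call:
{"api": "jog_arm", "payload": {"steps": [{"dp": [0, 0, 0.2], "turn": [0, 0.01, 0], "claw": 0}, {"dp": [0, 0, 0.4], "turn": [0, 0.01, 0], "claw": 0}, {"dp": [0.32, 0.02, 0.6], "turn": [0, 0.01, 0], "claw": 0}, {"dp": [0.32, 0.02, 0.6], "turn": [0, 0.01, 0], "claw": 0}, {"dp": [0.32, 0.02, 0.6], "turn": [0, 0.01, 0], "claw": 0}]}}

```text
t: 13.42
ee_pos: [453.6, -220.8, 93.2]
orientation: [-1.573, -0.033, 0.033]
ft_force: [-0.4, 0.5, 0.2]
width: 0.4
```

```bash
python3 z.py z5.png
```

```text
t 13.42 p [ 453.6 -220.8   93.2] jaw 2.41 down [ 0.    -0.002 -1.   ] F [-0.4  0.5  0.2] w 0.4 q [-0.48  0.41  1.97 -0.    0.77 -0.52]
```

View pics/z5.png

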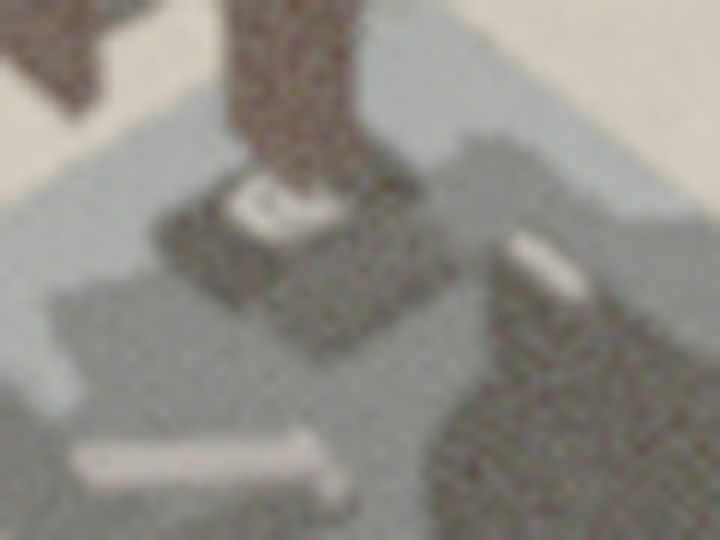

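Call:
{"api": "jog_arm", "payload": {"steps": [{"dp": [-0.02, 0, -0.3], "turn": [0, 0, 0], "claw": 0}, {"dp": [-0.02, 0, -0.55], "turn": [0, 0, 0], "claw": 0}, {"dp": [-0.02, 0, -0.6], "turn": [0, 0, 0], "claw": 0}, {"dp": [-0.02, 0, -0.61], "turn": [0, 0, 0], "claw": 0}, {"dp": [-0.02, 0, -0.61], "turn": [0, 0, 0], "claw": 0}]}}

```text
t: 13.88
ee_pos: [451.6, -219.9, 43.4]
orientation: [-1.571, -0.032, 0.031]
ft_force: [5.4, 5.8, 12.4]
width: 0.6
```

Call:
{"api": "jog_arm", "payload": {"steps": [{"dp": [-0.05, 0, 0], "turn": [0, 0, 0], "claw": 0}, {"dp": [-0.1, 0, 0], "turn": [0, 0, 0], "claw": 0}, {"dp": [-0.15, 0, 0], "turn": [0, 0, 0], "claw": 0}, {"dp": [-0.2, 0, 0], "turn": [0, 0, 0], "claw": 0}, {"dp": [-0.25, 0, 0], "turn": [0, 0, 0], "claw": 0}, {"dp": [-0.3, 0, 0], "turn": [0, 0, 0], "claw": 0}, {"dp": [-0.35, 0, 0], "turn": [0, 0, 0], "claw": 0}, {"dp": [-0.35, 0, 0], "turn": [0, 0, 0], "claw": 0}]}}

```text
t: 14.55
ee_pos: [424.0, -221.0, 45.2]
orientation: [-1.573, -0.035, 0.03]
ft_force: [-4.2, -1.5, 34.3]
width: 0.5
```

```bash
python3 st.py
```

```text
t 14.55 p [ 424.  -221.    45.2] jaw 2.35 down [ 0.003 -0.002 -1.   ] F [-4.2 -1.5 34.3] w 0.5 q [-0.51  0.47  2.04 -0.    0.63 -0.55]
```

Call:
{"api": "jog_arm", "payload": {"steps": [{"dp": [0, 0, 0.4], "turn": [0, 0, 0], "claw": 0}, {"dp": [0, 0, 0.8], "turn": [0, 0, 0], "claw": 0}, {"dp": [0, 0.5, 1], "turn": [0, 0, 0], "claw": 0}, {"dp": [0, 1, 1], "turn": [0, 0, 0], "claw": 0}]}}

```text
t: 14.88
ee_pos: [424.5, -142.2, 127.0]
orientation: [-1.575, -0.034, 0.023]
ft_force: [0.8, 0.2, 0.6]
width: 0.7
```

Call:
{"api": "jog_arm", "payload": {"steps": [{"dp": [0, 0.5, 0.5], "turn": [0, 0, 0], "claw": 0}, {"dp": [0, 1, 1], "turn": [0, 0, 0], "claw": 0}, {"dp": [0, 1, 1], "turn": [0, 0, 0], "claw": 0}]}}

```text
t: 15.13
ee_pos: [422.3, -60.4, 207.0]
orientation: [-1.574, -0.032, 0.026]
ft_force: [0.8, 0.5, 0.1]
width: 0.4
```

```bash
python3 st.py;  python3 - <<'E'
from h import *
d=cam('top'); save(d,'t5.png'); save(d,'t5w.png',(400,285,445,335),12)
E
```

```text
t 15.13 p [422.3 -60.4 207. ] jaw 2.11 down [ 0.004 -0.003 -1.   ] F [0.8 0.5 0.1] w 0.4 q [-0.17  0.11  2.04 -0.    0.98 -0.2 ]
```

View pics/t5.png

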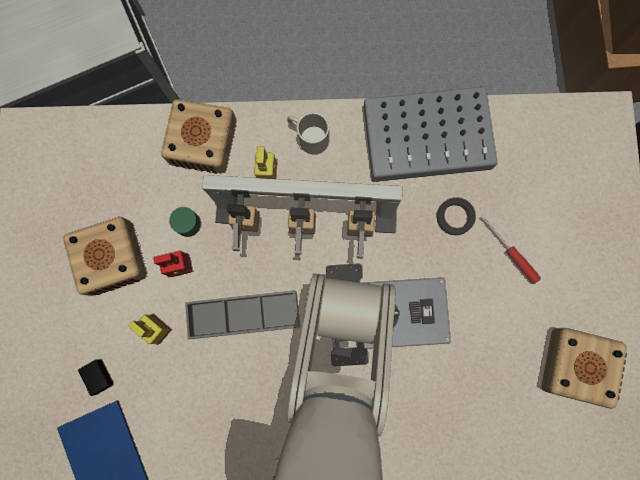

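View pics/t5w.png

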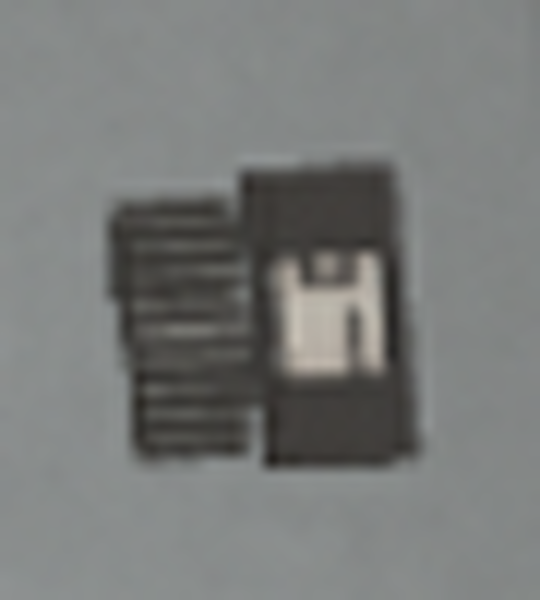

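```bash
python3 - <<'E'
from h import *
d=cam('top'); s=cam('scene')
def warp(d,uc=(433,-247.7),h=67):
    # rectified window patch: unit axes, up=+x, right=-y ; 40x30mm
    a=np.radians(2.36); ex=np.array([np.cos(a),np.sin(a)]); ey=np.array([-np.sin(a),np.cos(a)])
    c=np.array(uc); pts=[];dst=[]
    for sx,sy,X,Y in((16,12,0,0),(16,-12,360,0),(-16,-12,360,480),(-16,12,0,480)):
        w=c+sx*ex+sy*ey; pts.append(proj(d,[*w,h])); dst.append((X,Y))
    M=cv2.getPerspectiveTransform(np.float32(pts),np.float32(dst)); return cv2.warpPerspective(d['img'],M,(360,480),flags=cv2.INTER_CUBIC)
cv2.imwrite('pics/w6.png',np.hstack([warp(d),warp(s)])[:,:,::-1])
im=cv2.imread('pics/topU.png'); cv2.imwrite('pics/w0.png',cv2.resize(im[150:350,370:560],None,fx=3,fy=3))
E
```

```text
(no output)
```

View pics/w6.png

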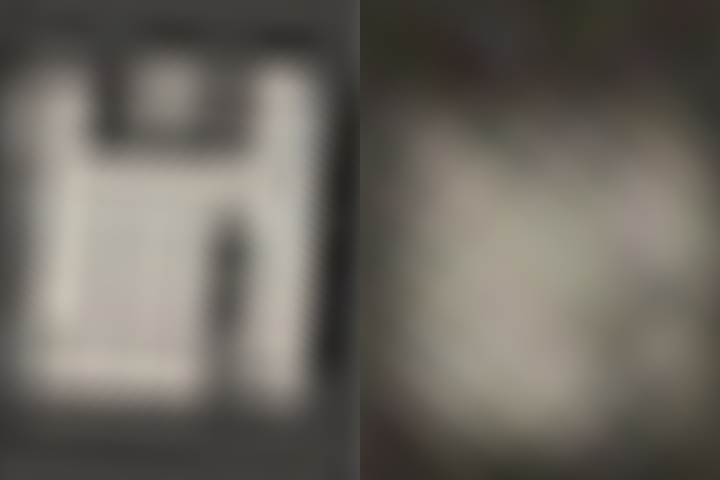

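View pics/w0.png

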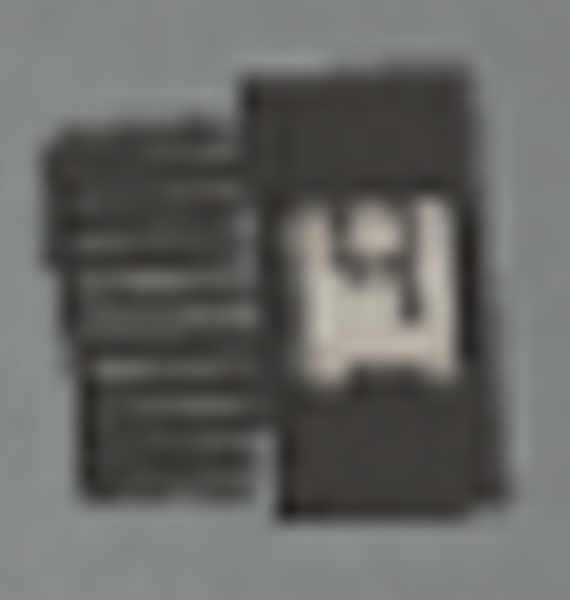

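The first window image showed a 7‑segment "4" sitting high. Now the foot of "0" is at the window's top and the "1" is below, so the value is about 0.43 rad. One 15 mm stroke remains.

Call:
{"api": "jog_arm", "payload": {"steps": [{"dp": [0.12, -1, 0], "turn": [0, 0, 0.0015], "claw": 0}, {"dp": [0.12, -1, -0.5], "turn": [0, 0, 0.0015], "claw": 0}, {"dp": [0.12, -1, -1], "turn": [0, 0, 0.0015], "claw": 0}, {"dp": [0.12, -1, -1], "turn": [0, 0, 0.0015], "claw": 0}]}}

```text
t: 15.62
ee_pos: [428.5, -142.3, 120.7]
orientation: [-1.571, -0.03, 0.034]
ft_force: [-1.0, 0.8, -0.8]
width: 0.8
```

Call:
{"api": "jog_arm", "payload": {"steps": [{"dp": [0.13, -0.95, -0.3], "turn": [0, 0, 0], "claw": 0}, {"dp": [0.13, -0.95, -0.6], "turn": [0, 0, 0], "claw": 0}, {"dp": [0.13, -0.95, -0.7], "turn": [0, 0, 0], "claw": 0}, {"dp": [0.13, -0.95, -0.7], "turn": [0, 0, 0], "claw": 0}, {"dp": [0.13, -0.95, -0.7], "turn": [0, 0, 0], "claw": 0}]}}

```text
t: 16.03
ee_pos: [436.6, -217.7, 63.3]
orientation: [-1.569, -0.025, 0.036]
ft_force: [0.4, 0.7, 0.6]
width: 0.2
```

```bash
python3 - <<'E'
from st import *
goto(443,-220,44.5,2.4)
E
```

```text
t 16.03 p [ 436.6 -217.7   63.3] jaw 2.23 down [-0.007  0.002 -1.   ] F [0.4 0.7 0.6] w 0.2 q [-0.49  0.45  2.01 -0.    0.69 -0.52]
dp [ 0.08  -0.029 -0.235] turn 0.0009
```

Call:
{"api": "jog_arm", "payload": {"steps": [{"dp": [0.08, -0.03, -0.1], "turn": [0, -0.002, 0], "claw": 0}, {"dp": [0.08, -0.03, -0.18], "turn": [0, -0.002, 0], "claw": 0}, {"dp": [0.08, -0.03, -0.22], "turn": [0, -0.002, 0], "claw": 0}, {"dp": [0.08, -0.03, -0.24], "turn": [0, -0.002, 0], "claw": 0}, {"dp": [0.08, -0.03, -0.24], "turn": [0, -0.002, 0], "claw": 0}]}}

```text
t: 16.45
ee_pos: [444.8, -219.8, 45.5]
orientation: [-1.57, -0.033, 0.029]
ft_force: [1.0, 3.8, 10.4]
width: 0.5
```

```bash
python3 st.py
```

```text
t 16.45 p [ 444.8 -219.8   45.5] jaw 2.25 down [ 0.002  0.001 -1.   ] F [ 1.   3.8 10.4] w 0.5 q [-0.48  0.48  2.    0.    0.65 -0.53]
```

Call:
{"api": "jog_arm", "payload": {"steps": [{"dp": [-0.04, 0, 0], "turn": [0, 0, 0], "claw": 0}, {"dp": [-0.08, 0, 0], "turn": [0, 0, 0], "claw": 0}, {"dp": [-0.12, 0, 0], "turn": [0, 0, 0], "claw": 0}, {"dp": [-0.16, 0, 0], "turn": [0, 0, 0], "claw": 0}, {"dp": [-0.19, 0, 0], "turn": [0, 0, 0], "claw": 0}, {"dp": [-0.19, 0, 0], "turn": [0, 0, 0], "claw": 0}]}}

```text
t: 16.95
ee_pos: [429.8, -220.0, 46.4]
orientation: [-1.571, -0.034, 0.028]
ft_force: [-0.7, 0.5, 10.1]
width: 0.5
```

Call:
{"api": "jog_arm", "payload": {"steps": [{"dp": [0, 0, 0.4], "turn": [0, 0, 0], "claw": 0}, {"dp": [0, 0, 0.8], "turn": [0, 0, 0], "claw": 0}, {"dp": [0, 0.5, 1], "turn": [0, 0, 0], "claw": 0}, {"dp": [0, 1, 1], "turn": [0, 0, 0], "claw": 0}]}}

```text
t: 17.28
ee_pos: [431.8, -141.2, 129.6]
orientation: [-1.573, -0.036, 0.021]
ft_force: [0.9, -0.0, -1.3]
width: 0.5
```

Call:
{"api": "jog_arm", "payload": {"steps": [{"dp": [0, 0.5, 0.5], "turn": [0, 0, 0], "claw": 0}, {"dp": [0, 1, 1], "turn": [0, 0, 0], "claw": 0}, {"dp": [0, 1, 1], "turn": [0, 0, 0], "claw": 0}]}}

```text
t: 17.53
ee_pos: [431.0, -59.2, 211.2]
orientation: [-1.573, -0.036, 0.021]
ft_force: [0.9, -1.3, -0.1]
width: 0.5
```

```bash
python3 st.py;  python3 - <<'E'
from h import *
d=cam('top'); save(d,'t6w.png',(400,285,445,335),12)
E
```

```text
t 17.53 p [431.  -59.2 211.2] jaw 2.09 down [ 0.01  -0.002 -1.   ] F [ 0.9 -1.3 -0.1] w 0.5 q [-0.16  0.12  2.03 -0.    0.99 -0.2 ]
```

View pics/t6w.png

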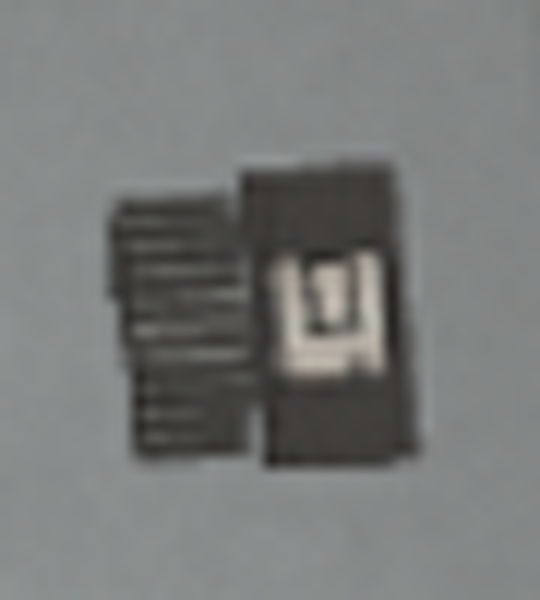

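"0" is in the window but about 4 mm high (≈0.14 rad). I'll give it another short stroke.

Call:
{"api": "jog_arm", "payload": {"steps": [{"dp": [0.09, -1, 0], "turn": [0, 0.003, 0.0015], "claw": 0}, {"dp": [0.09, -1, -0.5], "turn": [0, 0.003, 0.0015], "claw": 0}, {"dp": [0.09, -1, -1], "turn": [0, 0.003, 0.0015], "claw": 0}, {"dp": [0.09, -1, -1], "turn": [0, 0.003, 0.0015], "claw": 0}]}}

```text
t: 17.92
ee_pos: [436.8, -137.5, 130.3]
orientation: [-1.57, -0.03, 0.033]
ft_force: [-1.6, 1.2, -0.6]
width: 0.5
```

Call:
{"api": "jog_arm", "payload": {"steps": [{"dp": [0.05, -0.95, -0.3], "turn": [0, 0, 0], "claw": 0}, {"dp": [0.05, -0.95, -0.6], "turn": [0, 0, 0], "claw": 0}, {"dp": [0.05, -0.95, -0.7], "turn": [0, 0, 0], "claw": 0}, {"dp": [0.05, -0.95, -0.7], "turn": [0, 0, 0], "claw": 0}, {"dp": [0.05, -0.95, -0.7], "turn": [0, 0, 0], "claw": 0}]}}

```text
t: 18.33
ee_pos: [439.7, -212.7, 74.2]
orientation: [-1.568, -0.028, 0.034]
ft_force: [-1.0, 0.7, 0.2]
width: 0.9
```

```bash
python3 - <<'E'
from st import *
goto(440,-220,44.5,2.4)
E
```

```text
t 18.33 p [ 439.7 -212.7   74.2] jaw 2.25 down [-0.004  0.002 -1.   ] F [-1.   0.7  0.2] w 0.9 q [-0.47  0.42  2.01 -0.    0.72 -0.51]
dp [ 0.004 -0.091 -0.372] turn 0.0008
```

Call:
{"api": "jog_arm", "payload": {"steps": [{"dp": [0.01, -0.09, -0.15], "turn": [0, -0.001, 0], "claw": 0}, {"dp": [0.01, -0.09, -0.3], "turn": [0, -0.001, 0], "claw": 0}, {"dp": [0.01, -0.09, -0.35], "turn": [0, -0.001, 0], "claw": 0}, {"dp": [0.01, -0.09, -0.375], "turn": [0, -0.001, 0], "claw": 0}, {"dp": [0.01, -0.09, -0.375], "turn": [0, -0.001, 0], "claw": 0}]}}

```text
t: 18.75
ee_pos: [442.1, -219.6, 45.6]
orientation: [-1.569, -0.033, 0.03]
ft_force: [1.4, 1.6, 6.4]
width: 0.6
```

Call:
{"api": "jog_arm", "payload": {"steps": [{"dp": [-0.03, 0, 0], "turn": [0, 0, 0], "claw": 0}, {"dp": [-0.06, 0, 0], "turn": [0, 0, 0], "claw": 0}, {"dp": [-0.09, 0, 0], "turn": [0, 0, 0], "claw": 0}, {"dp": [-0.09, 0, 0], "turn": [0, 0, 0], "claw": 0}]}}

```text
t: 19.08
ee_pos: [435.1, -219.5, 46.4]
orientation: [-1.57, -0.034, 0.029]
ft_force: [-0.4, 1.9, 7.3]
width: 0.6
```

Call:
{"api": "jog_arm", "payload": {"steps": [{"dp": [0, 0, 0.4], "turn": [0, 0, 0], "claw": 0}, {"dp": [0, 0, 0.8], "turn": [0, 0, 0], "claw": 0}, {"dp": [0, 0.5, 1], "turn": [0, 0, 0], "claw": 0}, {"dp": [0, 1, 1], "turn": [0, 0, 0], "claw": 0}]}}

```text
t: 19.42
ee_pos: [437.2, -140.9, 129.7]
orientation: [-1.572, -0.036, 0.021]
ft_force: [0.7, -0.1, -0.2]
width: 0.5
```

Call:
{"api": "jog_arm", "payload": {"steps": [{"dp": [0, 0.5, 0.5], "turn": [0, 0, 0], "claw": 0}, {"dp": [0, 1, 1], "turn": [0, 0, 0], "claw": 0}, {"dp": [0, 1, 1], "turn": [0, 0, 0], "claw": 0}]}}

```text
t: 19.67
ee_pos: [436.4, -58.9, 211.5]
orientation: [-1.572, -0.036, 0.021]
ft_force: [1.2, 0.1, -0.5]
width: 0.7
```

```bash
python3 st.py;  python3 - <<'E'
from h import *
d=cam('top'); save(d,'t7w.png',(400,285,445,335),12)
E
```

```text
t 19.67 p [436.4 -58.9 211.5] jaw 2.1 down [ 0.01  -0.001 -1.   ] F [ 1.2  0.1 -0.5] w 0.7 q [-0.16  0.12  2.01  0.    0.99 -0.2 ]
```

View pics/t7w.png

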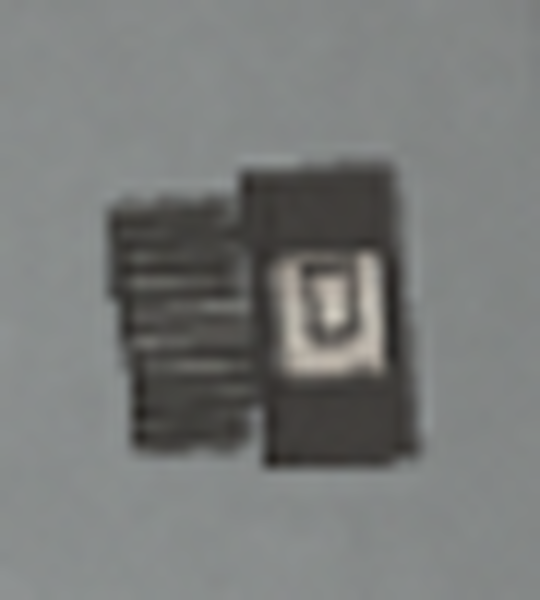

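Wheel: "0" sits about 2 mm (~0.06 rad) from the window's centre, which is good. Now the keepers, starting with hook 0.

Call:
{"api": "jog_arm", "payload": {"steps": [{"dp": [0.9, -0.23, 0.05], "turn": [0, 0.003, 0.24], "claw": 0}, {"dp": [0.9, -0.23, 0.05], "turn": [0, 0.003, 0.24], "claw": 0}, {"dp": [0.9, -0.23, 0.05], "turn": [0, 0.003, 0.24], "claw": 0}, {"dp": [0.9, -0.23, 0.05], "turn": [0, 0.003, 0.24], "claw": 0}, {"dp": [0.9, -0.23, 0.05], "turn": [0, 0.003, 0.24], "claw": 0}, {"dp": [0.9, -0.23, 0.05], "turn": [0, 0.003, 0.24], "claw": 0}, {"dp": [0.9, -0.23, 0.05], "turn": [0, 0.003, 0.24], "claw": 0}]}}

```text
t: 20.3
ee_pos: [510.1, -75.6, 218.7]
orientation: [-1.475, -0.625, 0.618]
ft_force: [-1.0, 0.5, 0.6]
width: 0.5
```

Call:
{"api": "jog_arm", "payload": {"steps": [{"dp": [0.85, -0.23, 0.05], "turn": [0, 0, 0.22], "claw": 0}, {"dp": [0.85, -0.23, 0.05], "turn": [0, 0, 0.22], "claw": 0}, {"dp": [0.85, -0.23, 0.05], "turn": [0, 0, 0.22], "claw": 0}, {"dp": [0.85, -0.23, 0.05], "turn": [0, 0, 0.22], "claw": 0}, {"dp": [0.85, -0.23, 0.05], "turn": [0, 0, 0.22], "claw": 0}, {"dp": [0.85, -0.23, 0.05], "turn": [0, 0, 0.22], "claw": 0}, {"dp": [0.85, -0.23, 0.05], "turn": [0, 0, 0.22], "claw": 0}]}}

```text
t: 20.88
ee_pos: [577.6, -94.0, 222.4]
orientation: [-1.241, -1.147, 1.144]
ft_force: [0.7, 0.6, -0.1]
width: 0.4
```

```bash
python3 - <<'E'
from st import *
goto(580,-95.7,200,85.2)
s=cam('scene'); save(s,'s8.png',(200,60,440,260),3); P=cloud(s)
q=proj(s,p); print('tcp px',q); u=int(q[0])
m=(P[...,2]>200)&(abs(P[...,0]-p[0])<35)&(abs(P[...,1]-p[1])<40)
print(len(P[m]), np.nanpercentile(P[m],[0,2,10,50],axis=0).round(0), P[m].max(0))
E
```

```text
t 20.88 p [577.6 -94.  222.4] jaw 85.14 down [-0.003  0.006 -1.   ] F [ 0.7  0.6 -0.1] w 0.4 q [-0.18  0.34  1.7   0.01  1.11 -1.67]
dp [ 0.03  -0.021 -0.28 ] turn 0.0003
tcp px [303.95113337 191.1242274 ]
4537 [[ 543. -134.  200.]
 [ 556. -129.  253.]
 [ 565. -115.  344.]
 [ 595.  -79.  451.]] [612.57682542 -54.04441482 603.98180652]
```

View pics/s8.png

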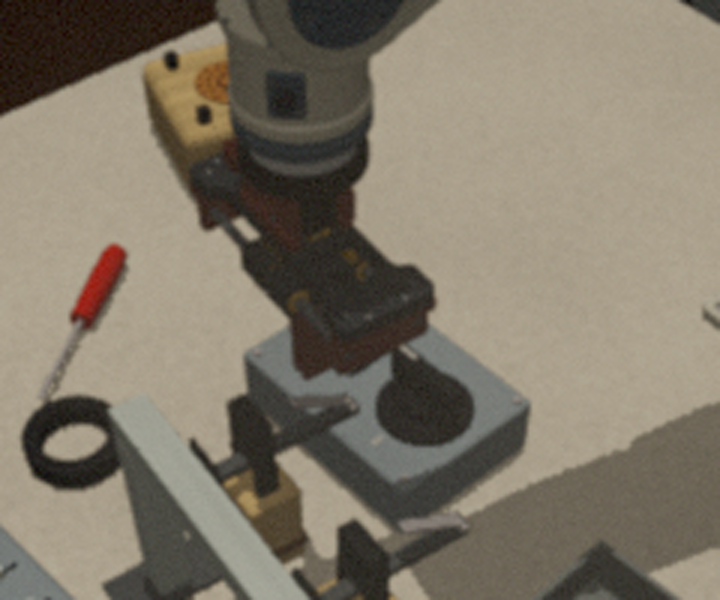

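Call:
{"api": "jog_arm", "payload": {"steps": [{"dp": [0.03, -0.02, -0.2], "turn": [0, 0, 0], "claw": 0}, {"dp": [0.03, -0.02, -0.35], "turn": [0, 0, 0], "claw": 0}, {"dp": [0.03, -0.02, -0.4], "turn": [0, 0, 0], "claw": 0}, {"dp": [0.03, -0.02, -0.4], "turn": [0, 0, 0], "claw": 0}]}}

```text
t: 21.27
ee_pos: [579.3, -95.5, 189.5]
orientation: [-1.242, -1.142, 1.14]
ft_force: [-1.4, -0.2, 3.3]
width: 0.3
```

Call:
{"api": "jog_arm", "payload": {"steps": [{"dp": [0, 0, -0.05], "turn": [0, 0, 0], "claw": 0}, {"dp": [0, 0, -0.1], "turn": [0, 0, 0], "claw": 0}, {"dp": [0, 0, -0.12], "turn": [0, 0, 0], "claw": 0}, {"dp": [0, 0, -0.12], "turn": [0, 0, 0], "claw": 0}]}}

```text
t: 21.6
ee_pos: [578.5, -95.3, 179.3]
orientation: [-1.241, -1.14, 1.141]
ft_force: [0.1, -0.4, -0.3]
width: 0.3
```

```bash
python3 - <<'E'
from st import *
goto(580,-95.7,172,85.2)
E
```

```text
t 21.6 p [578.5 -95.3 179.3] jaw 84.82 down [-0.007  0.007 -1.   ] F [ 0.1 -0.4 -0.3] w 0.3 q [-0.19  0.39  1.73  0.01  1.03 -1.67]
dp [ 0.018 -0.005 -0.091] turn 0.0021
```

Call:
{"api": "jog_arm", "payload": {"steps": [{"dp": [0.01, 0, -0.05], "turn": [0, 0, 0], "claw": 0}, {"dp": [0.01, 0, -0.08], "turn": [0, 0, 0], "claw": 0}, {"dp": [0.01, 0, -0.09], "turn": [0, 0, 0], "claw": 0}, {"dp": [0.01, 0, -0.09], "turn": [0, 0, 0], "claw": 0}]}}

```text
t: 21.93
ee_pos: [579.1, -95.3, 171.8]
orientation: [-1.24, -1.14, 1.141]
ft_force: [0.3, 0.2, 0.9]
width: 0.8
```

```bash
python3 - <<'E'
from st import *
s=cam('scene'); save(s,'s9.png',(270,130,350,210),8)
E
```

```text
t 21.93 p [579.1 -95.3 171.8] jaw 84.81 down [-0.008  0.007 -1.   ] F [0.3 0.2 0.9] w 0.8 q [-0.19  0.4   1.73  0.01  1.01 -1.67]
```

View pics/s9.png

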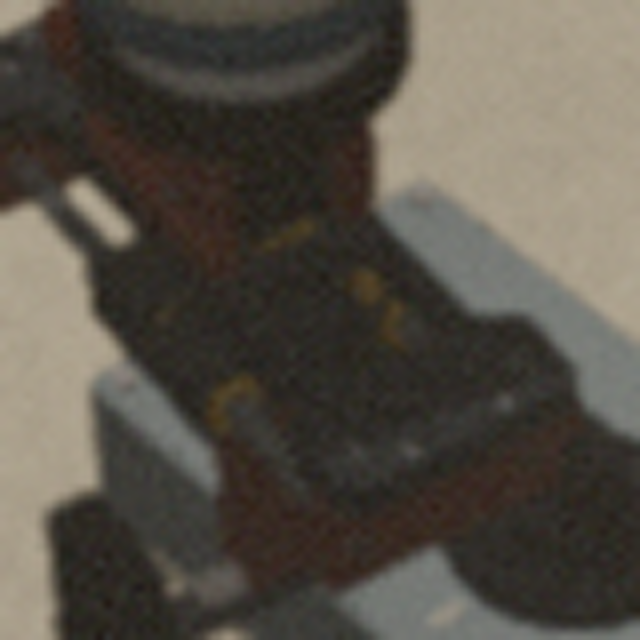

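Call:
{"api": "jog_arm", "payload": {"steps": [{"dp": [0, 0, 0.4], "turn": [0, 0, 0.002], "claw": 0}, {"dp": [0, 0.2, 0.6], "turn": [0, 0, 0.002], "claw": 0}, {"dp": [0.1, 0.8, 0.6], "turn": [0, 0, 0.002], "claw": 0}, {"dp": [0.1, 0.8, 0.6], "turn": [0, 0, 0.002], "claw": 0}]}}

```text
t: 22.32
ee_pos: [588.6, -27.9, 221.6]
orientation: [-1.238, -1.148, 1.143]
ft_force: [-0.5, 0.6, -1.0]
width: 0.6
```

Call:
{"api": "jog_arm", "payload": {"steps": [{"dp": [0.05, 0.8, 0], "turn": [0.002, 0.0025, 0], "claw": 0}, {"dp": [0.05, 0.8, 0], "turn": [0.002, 0.0025, 0], "claw": 0}, {"dp": [0.05, 0.8, 0], "turn": [0.002, 0.0025, 0], "claw": 0}, {"dp": [0.05, 0.8, 0], "turn": [0.002, 0.0025, 0], "claw": 0}]}}

```text
t: 22.65
ee_pos: [592.5, 37.1, 221.4]
orientation: [-1.227, -1.147, 1.145]
ft_force: [0.2, 0.5, 0.1]
width: 0.6
```

```bash
python3 - <<'E'
from st import *
goto(590.9,33.8,190,85.2)
s=cam('scene'); save(s,'s10.png',(240,120,400,260),4)
E
```

```text
t 22.65 p [592.5  37.1 221.4] jaw 85.37 down [-0.012  0.014 -1.   ] F [0.2 0.5 0.1] w 0.6 q [ 0.03  0.36  1.67  0.02  1.12 -1.46]
dp [-0.02  -0.041 -0.392] turn -0.0009
```

View pics/s10.png

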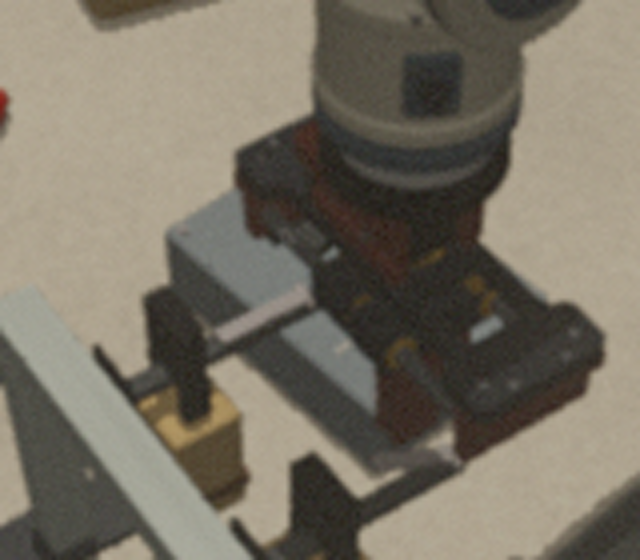

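Keeper 0 lies flat (open). Same press on keeper 1, correcting the small tilt.

Call:
{"api": "jog_arm", "payload": {"steps": [{"dp": [-0.02, -0.04, -0.2], "turn": [-0.0045, -0.004, 0], "claw": 0}, {"dp": [-0.02, -0.04, -0.35], "turn": [-0.0045, -0.004, 0], "claw": 0}, {"dp": [-0.02, -0.04, -0.4], "turn": [-0.0045, -0.004, 0], "claw": 0}, {"dp": [-0.02, -0.04, -0.45], "turn": [-0.0045, -0.004, 0], "claw": 0}, {"dp": [-0.02, -0.04, -0.52], "turn": [-0.0045, -0.004, 0], "claw": 0}, {"dp": [-0.02, -0.04, -0.52], "turn": [-0.0045, -0.004, 0], "claw": 0}]}}

```text
t: 23.2
ee_pos: [589.9, 32.5, 178.5]
orientation: [-1.246, -1.147, 1.149]
ft_force: [-1.1, -1.2, -0.5]
width: 0.6
```

Call:
{"api": "jog_arm", "payload": {"steps": [{"dp": [0, 0, -0.05], "turn": [0, 0, 0], "claw": 0}, {"dp": [0, 0, -0.08], "turn": [0, 0, 0], "claw": 0}, {"dp": [0, 0, -0.1], "turn": [0, 0, 0], "claw": 0}, {"dp": [0, 0, -0.1], "turn": [0, 0, 0], "claw": 0}]}}

```text
t: 23.53
ee_pos: [589.5, 32.4, 171.3]
orientation: [-1.245, -1.146, 1.15]
ft_force: [-3.8, -0.1, 9.0]
width: 0.8
```

Call:
{"api": "jog_arm", "payload": {"steps": [{"dp": [0, 0, 0.4], "turn": [0, 0, 0], "claw": 0}, {"dp": [0, 0.2, 0.6], "turn": [0, 0, 0], "claw": 0}, {"dp": [0.1, 0.8, 0.6], "turn": [0, 0, 0], "claw": 0}, {"dp": [0.1, 0.8, 0.6], "turn": [0, 0, 0], "claw": 0}]}}

```text
t: 23.87
ee_pos: [598.9, 100.2, 220.9]
orientation: [-1.245, -1.15, 1.147]
ft_force: [-0.1, 0.0, -0.6]
width: 0.2
```

Call:
{"api": "jog_arm", "payload": {"steps": [{"dp": [0.05, 0.8, 0], "turn": [0, 0, 0], "claw": 0}, {"dp": [0.05, 0.8, 0], "turn": [0, 0, 0], "claw": 0}, {"dp": [0.05, 0.8, 0], "turn": [0, 0, 0], "claw": 0}, {"dp": [0.05, 0.8, 0], "turn": [0, 0, 0], "claw": 0}]}}

```text
t: 24.2
ee_pos: [602.5, 165.2, 220.2]
orientation: [-1.244, -1.151, 1.15]
ft_force: [-0.0, -0.7, -0.3]
width: 0.3
```

```bash
python3 - <<'E'
from st import *
goto(601.7,163.3,190,85.2)
s=cam('scene'); save(s,'s11.png',(240,150,420,310),4)
E
```

```text
t 24.2 p [602.5 165.2 220.2] jaw 85.48 down [-0.     0.002 -1.   ] F [-0.  -0.7 -0.3] w 0.3 q [ 0.25  0.4   1.61  0.    1.13 -1.25]
dp [-0.01  -0.024 -0.378] turn -0.0015
```

View pics/s11.png

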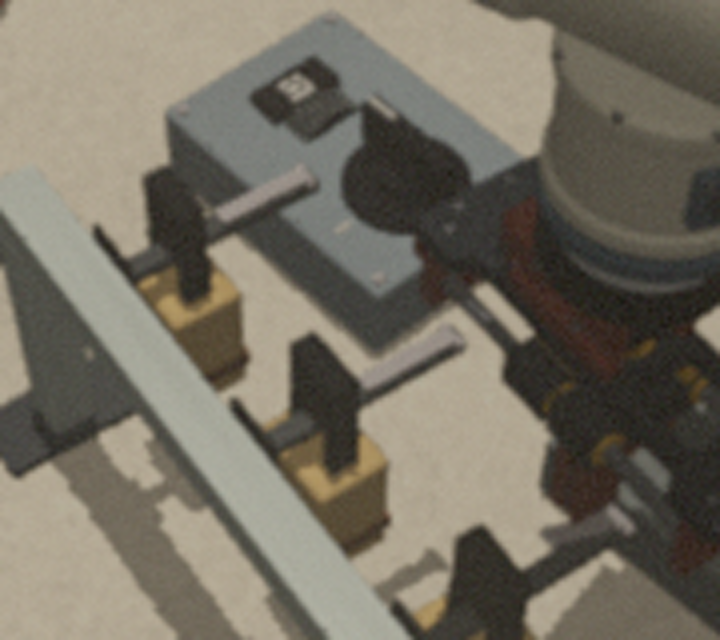

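Call:
{"api": "jog_arm", "payload": {"steps": [{"dp": [-0.01, -0.025, -0.2], "turn": [0, 0, -0.0015], "claw": 0}, {"dp": [-0.01, -0.025, -0.35], "turn": [0, 0, -0.0015], "claw": 0}, {"dp": [-0.01, -0.025, -0.4], "turn": [0, 0, -0.0015], "claw": 0}, {"dp": [-0.01, -0.025, -0.45], "turn": [0, 0, -0.0015], "claw": 0}, {"dp": [-0.01, -0.025, -0.52], "turn": [0, 0, -0.0015], "claw": 0}, {"dp": [-0.01, -0.025, -0.52], "turn": [0, 0, -0.0015], "claw": 0}]}}

```text
t: 24.75
ee_pos: [600.7, 161.6, 177.3]
orientation: [-1.245, -1.144, 1.147]
ft_force: [-0.1, 0.4, -0.9]
width: 0.5
```

Call:
{"api": "jog_arm", "payload": {"steps": [{"dp": [0, 0, -0.05], "turn": [0, 0, 0], "claw": 0}, {"dp": [0, 0, -0.07], "turn": [0, 0, 0], "claw": 0}, {"dp": [0, 0, -0.09], "turn": [0, 0, 0], "claw": 0}, {"dp": [0, 0, -0.09], "turn": [0, 0, 0], "claw": 0}]}}

```text
t: 25.08
ee_pos: [600.4, 161.4, 171.3]
orientation: [-1.245, -1.144, 1.147]
ft_force: [-5.2, -2.3, 8.5]
width: 0.5
```

Call:
{"api": "jog_arm", "payload": {"steps": [{"dp": [0, 0, 0.4], "turn": [0, 0, 0], "claw": 0.8}, {"dp": [0, 0, 0.8], "turn": [0, 0, 0], "claw": 0.8}, {"dp": [0, 0, 1], "turn": [0, 0, 0], "claw": 0.8}, {"dp": [0, 0, 1], "turn": [0, 0, 0], "claw": 0.8}, {"dp": [0, 0, 1], "turn": [0, 0, 0], "claw": 0.8}, {"dp": [0, 0, 1], "turn": [0, 0, 0], "claw": 0.8}, {"dp": [0, 0, 1], "turn": [0, 0, 0], "claw": 0.8}, {"dp": [0, 0, 1], "turn": [0, 0, 0], "claw": 0.8}, {"dp": [0, 0, 1], "turn": [0, 0, 0], "claw": 0.8}]}}

```text
t: 25.83
ee_pos: [599.8, 161.3, 250.0]
orientation: [-1.244, -1.142, 1.149]
ft_force: [-0.2, 0.5, 0.2]
width: 56.9
```

```bash
python3 - <<'E'
from st import *
goto(645.8,158.8,195,85.2)
s=cam('scene'); save(s,'s12.png',(300,120,460,340),3.6); P=cloud(s)
print(proj(s,p))
m=(abs(P[...,0]-p[0])<25)&(abs(P[...,1]-p[1])<70)&(P[...,2]>212)&(P[...,2]<320)
for lo in range(212,320,8):
    k=m&(P[...,2]>=lo)&(P[...,2]<lo+8)
    if k.sum(): print(lo,k.sum(),P[k].min(0).round(),P[k].max(0).round())
E
```

```text
t 25.83 p [599.8 161.3 250. ] jaw 85.12 down [-0.006  0.    -1.   ] F [-0.2  0.5  0.2] w 56.9 q [ 0.24  0.37  1.59  0.    1.19 -1.24]
dp [ 0.575 -0.031 -0.688] turn 0.0005
[384.34631486 271.24321738]
268 4 [592. 126. 274.] [606. 133. 276.]
276 63 [586. 123. 276.] [613. 199. 284.]
284 66 [587. 124. 284.] [613. 200. 292.]
292 69 [586. 123. 292.] [613. 199. 300.]
300 55 [588. 123. 300.] [614. 200. 308.]
308 52 [594. 123. 308.] [613. 200. 316.]
316 21 [599. 123. 316.] [614. 201. 320.]
```

View pics/s12.png

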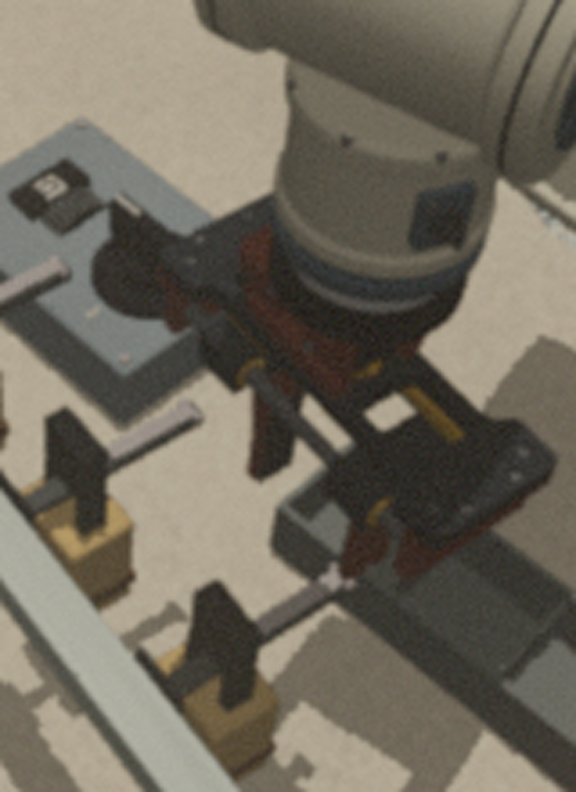

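Keepers 1 and 2 are open too. The real fingertips sit ~25 mm above the reported TCP (from contact and range), so I'll aim with that offset. Grasping pack 2.

Call:
{"api": "jog_arm", "payload": {"steps": [{"dp": [0.575, -0.03, 0], "turn": [0, -0.002, 0], "claw": 0.8}, {"dp": [0.575, -0.03, 0], "turn": [0, -0.002, 0], "claw": 0.8}, {"dp": [0.575, -0.03, 0], "turn": [0, -0.002, 0], "claw": 0.8}, {"dp": [0.575, -0.03, 0], "turn": [0, -0.002, 0], "claw": 0.8}]}}

```text
t: 26.22
ee_pos: [645.7, 158.8, 249.6]
orientation: [-1.248, -1.146, 1.146]
ft_force: [-0.8, 0.3, -0.6]
width: 70.4
```

```bash
python3 - <<'E'
from st import *
goto(645.8,158.8,175,85.2)
s=cam('scene'); save(s,'s13.png',(300,180,440,340),4.5)
E
```

```text
t 26.22 p [645.7 158.8 249.6] jaw 85.09 down [-0.  0. -1.] F [-0.8  0.3 -0.6] w 70.4 q [ 0.22  0.43  1.49  0.    1.22 -1.26]
dp [ 0.002  0.    -0.933] turn 0.0006
```

View pics/s13.png

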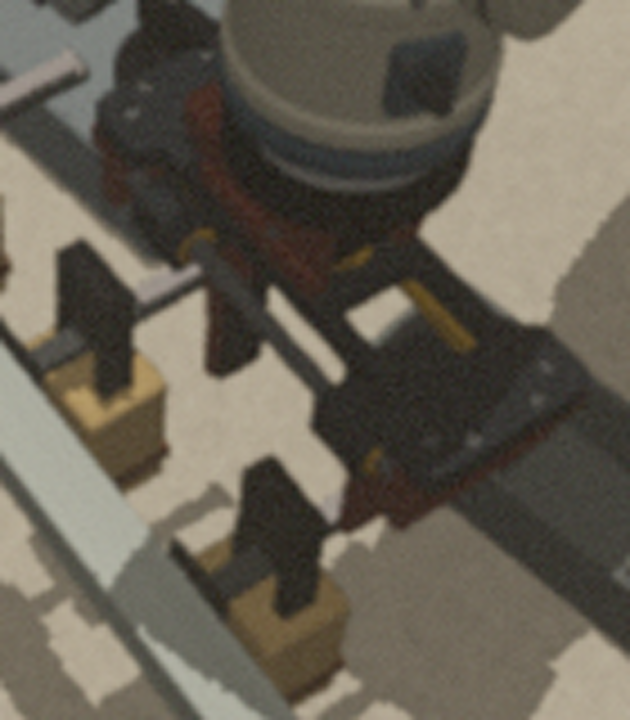

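Call:
{"api": "jog_arm", "payload": {"steps": [{"dp": [0, 0, -0.4], "turn": [0, 0, 0], "claw": 0.8}, {"dp": [0, 0, -0.7], "turn": [0, 0, 0], "claw": 0.8}, {"dp": [0, 0, -0.93], "turn": [0, 0, 0], "claw": 0.8}, {"dp": [0, 0, -0.93], "turn": [0, 0, 0], "claw": 0.8}]}}

```text
t: 26.6
ee_pos: [641.7, 158.4, 171.5]
orientation: [-1.244, -1.14, 1.151]
ft_force: [-0.5, -0.3, -0.5]
width: 69.9
```

Call:
{"api": "jog_arm", "payload": {"steps": [{"dp": [0, 0, 0], "turn": [0, 0, 0], "claw": 0.2}, {"dp": [0, 0, 0], "turn": [0, 0, 0], "claw": 0.2}, {"dp": [0, 0, 0], "turn": [0, 0, 0], "claw": 0.2}, {"dp": [0, 0, 0], "turn": [0, 0, 0], "claw": 0.2}, {"dp": [0, 0, 0], "turn": [0, 0, 0], "claw": 0.2}, {"dp": [0, 0, 0], "turn": [0, 0, 0], "claw": 0.2}, {"dp": [0, 0, 0], "turn": [0, 0, 0], "claw": 0.2}]}}

```text
t: 27.18
ee_pos: [642.4, 158.4, 172.8]
orientation: [-1.245, -1.142, 1.15]
ft_force: [-0.8, -0.4, 6.1]
width: 37.9
```

```bash
python3 st.py
```

```text
t 27.18 p [642.4 158.4 172.8] jaw 85.12 down [-0.005 -0.001 -1.   ] F [-0.8 -0.4  6.1] w 37.9 q [ 0.22  0.51  1.56  0.    1.08 -1.26]
```

Call:
{"api": "jog_arm", "payload": {"steps": [{"dp": [0, 0, 0.06], "turn": [0, 0, 0], "claw": 0.2}, {"dp": [0, 0, 0.12], "turn": [0, 0, 0], "claw": 0.2}, {"dp": [0, 0, 0.16], "turn": [0, 0, 0], "claw": 0.2}, {"dp": [0, 0, 0.16], "turn": [0, 0, 0], "claw": 0.2}, {"dp": [0, 0, 0.16], "turn": [0, 0, 0], "claw": 0.2}]}}

```text
t: 27.6
ee_pos: [642.3, 158.4, 185.6]
orientation: [-1.245, -1.142, 1.15]
ft_force: [-0.1, 0.9, -3.6]
width: 38.2
```

```bash
python3 - <<'E'
from st import *
s=cam('scene'); save(s,'s14.png',(300,220,440,360),5)
E
```

```text
t 27.6 p [642.3 158.4 185.6] jaw 85.12 down [-0.005 -0.001 -1.   ] F [-0.1  0.9 -3.6] w 38.2 q [ 0.22  0.49  1.55  0.    1.1  -1.26]
```

View pics/s14.png

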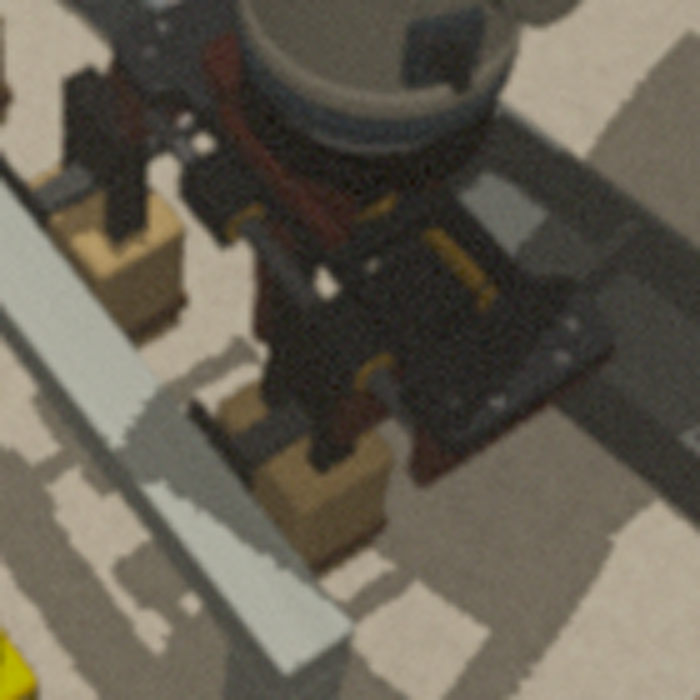

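Call:
{"api": "jog_arm", "payload": {"steps": [{"dp": [-0.2, 0.017, 0], "turn": [0, 0, 0], "claw": 0.2}, {"dp": [-0.4, 0.033, 0], "turn": [0, 0, 0], "claw": 0.2}, {"dp": [-0.6, 0.05, 0], "turn": [0, 0, 0], "claw": 0.2}, {"dp": [-0.8, 0.067, 0], "turn": [0, 0, 0], "claw": 0.2}, {"dp": [-1, 0.083, 0], "turn": [0, 0, 0], "claw": 0.2}, {"dp": [-1, 0.083, 0], "turn": [0, 0, 0], "claw": 0.2}]}}

```text
t: 28.15
ee_pos: [558.9, 165.0, 184.7]
orientation: [-1.243, -1.139, 1.153]
ft_force: [0.1, -0.1, -2.1]
width: 37.8
```

```bash
python3 - <<'E'
from st import *
u=np.array([-.9965,.0837]); print(p[:2]-np.array([690.5,25.4])-130*np.array([.0837,.9965]))
d=(p[:2]-np.array([690.5,25.4])); print('out',d@u,'lat',d@np.array([.0837,.9965])-130)
E
```

```text
t 28.15 p [558.9 165.  184.7] jaw 85.16 down [-0.009 -0.002 -1.   ] F [ 0.1 -0.1 -2.1] w 37.8 q [ 0.27  0.38  1.73  0.    1.04 -1.22]
[-142.43235332   10.01290777]
out 142.77192046128016 lat -1.9413931817620949
```

Call:
{"api": "jog_arm", "payload": {"steps": [{"dp": [-0.25, 0.02, 0], "turn": [0, 0, 0], "claw": 0.2}, {"dp": [-0.5, 0.04, 0], "turn": [0, 0, 0], "claw": 0.2}, {"dp": [-0.8, 0.1, 0], "turn": [0, 0.003, 0], "claw": 0.2}, {"dp": [-0.8, 0.1, 0], "turn": [0, 0.003, 0], "claw": 0.2}]}}

```text
t: 28.48
ee_pos: [491.4, 173.0, 184.1]
orientation: [-1.234, -1.129, 1.16]
ft_force: [-1.0, -0.2, -2.8]
width: 37.8
```

```bash
cat > tray.py <<'E'
from st import *
def rep(d,name):
    P=cloud(d); Z=P[...,2]; m=(Z>44)&(Z<55)&(P[...,0]>350)&(P[...,0]<540)&(P[...,1]>10)&(P[...,1]<380)
    m=m.astype(np.uint8); n,l,s,c=cv2.connectedComponentsWithStats(m,connectivity=8)
    pts=np.vstack([P[l==i][:,:2] for i in range(1,n) if s[i,4]>40]) if n>1 else np.zeros((0,2))
    if len(pts)>50: print(name,len(pts),cv2.minAreaRect(pts.astype(np.float32)), np.percentile(pts,[1,99],axis=0).round(1))
E
python3 - <<'E'
from tray import *
d=cam('top'); s=cam('scene'); rep(d,'top'); rep(s,'sc'); save(d,'t15.png'); save(s,'s15.png')
E
```

```text
t 28.48 p [491.4 173.  184.1] jaw 85.19 down [-0.023 -0.003 -1.   ] F [-1.  -0.2 -2.8] w 37.8 q [ 0.31  0.3   1.86  0.01  1.01 -1.18]
top 355 ((435.60858154296875, 176.59979248046875), (85.0325927734375, 256.56683349609375), 4.941992282867432) [[396.6  46.8]
 [486.6 305.7]]
sc 845 ((430.61279296875, 212.33834838867188), (88.90504455566406, 332.5509033203125), 4.730281829833984) [[383.   46.8]
 [486.2 373.8]]
```

View pics/t15.png

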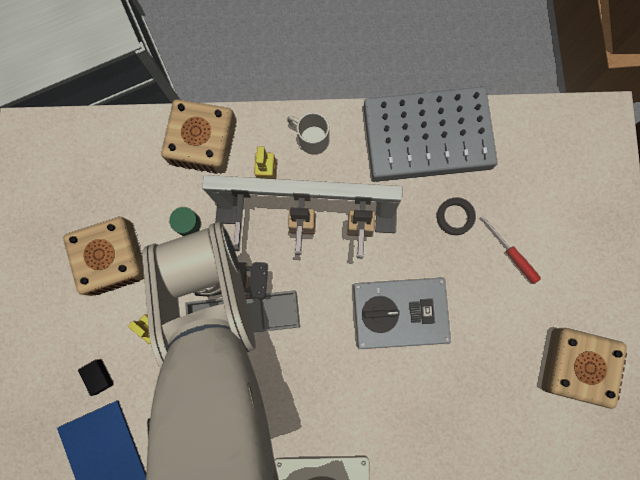

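View pics/s15.png

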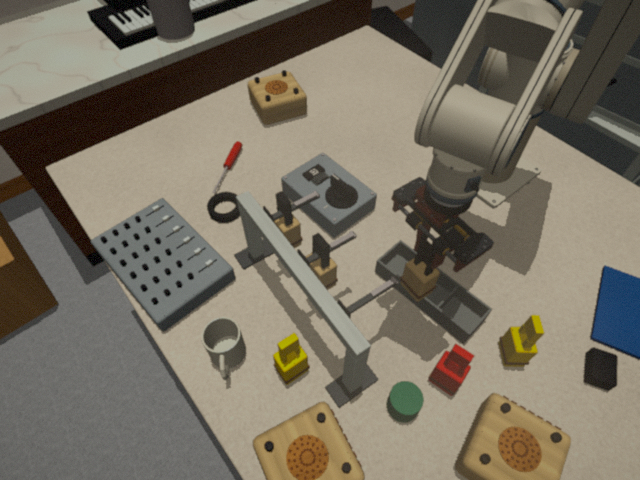

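Top view: the tray is unmoved (centre 435.6, 176.6; yaw 4.9°), and pack 2 hangs from the gripper at (423,275) in the scene view. Moving to bay 2.

Call:
{"api": "jog_arm", "payload": {"steps": [{"dp": [-0.4, 0.5, 0], "turn": [0, -0.007, 0.054], "claw": 0.2}, {"dp": [-0.825, 1, 0], "turn": [0, -0.007, 0.054], "claw": 0.2}, {"dp": [-0.825, 1, 0], "turn": [0, -0.007, 0.054], "claw": 0.2}, {"dp": [-0.825, 1, 0], "turn": [0, -0.007, 0.054], "claw": 0.2}, {"dp": [-0.825, 1, 0], "turn": [0, -0.007, 0.054], "claw": 0.2}]}}

```text
t: 29.0
ee_pos: [430.2, 254.2, 185.2]
orientation: [-1.173, -1.277, 1.273]
ft_force: [0.7, 0.1, -2.7]
width: 37.7
```

```bash
python3 - <<'E'
from st import *
goto(425.4,260.3,97.5,94.9)
E
```

```text
t 29.0 p [430.2 254.2 185.2] jaw 95.03 down [ 0.006 -0.002 -1.   ] F [ 0.7  0.1 -2.7] w 37.7 q [ 0.51  0.26  1.92 -0.01  0.96 -1.14]
dp [-0.059  0.076 -1.096] turn -0.0007
```

Call:
{"api": "jog_arm", "payload": {"steps": [{"dp": [-0.06, 0.08, -0.2], "turn": [0, 0.002, 0], "claw": 0.2}, {"dp": [-0.06, 0.08, -0.45], "turn": [0, 0.002, 0], "claw": 0.2}, {"dp": [-0.06, 0.08, -0.7], "turn": [0, 0.002, 0], "claw": 0.2}, {"dp": [-0.06, 0.08, -0.7], "turn": [0, 0.002, 0], "claw": 0.2}, {"dp": [-0.06, 0.08, -0.7], "turn": [0, 0.002, 0], "claw": 0.2}]}}

```text
t: 29.42
ee_pos: [426.0, 259.9, 128.6]
orientation: [-1.168, -1.27, 1.276]
ft_force: [0.0, 0.1, -2.7]
width: 37.8
```

```bash
python3 - <<'E'
from st import *
goto(425.4,260.3,97.5,94.9)
s=cam('scene'); save(s,'s16.png',(360,200,520,360),4)
E
```

```text
t 29.42 p [426.  259.9 128.6] jaw 94.97 down [-0.002 -0.004 -1.   ] F [ 0.   0.1 -2.7] w 37.8 q [ 0.53  0.34  1.96 -0.    0.85 -1.13]
dp [-0.007  0.006 -0.389] turn -0.0004
```

View pics/s16.png

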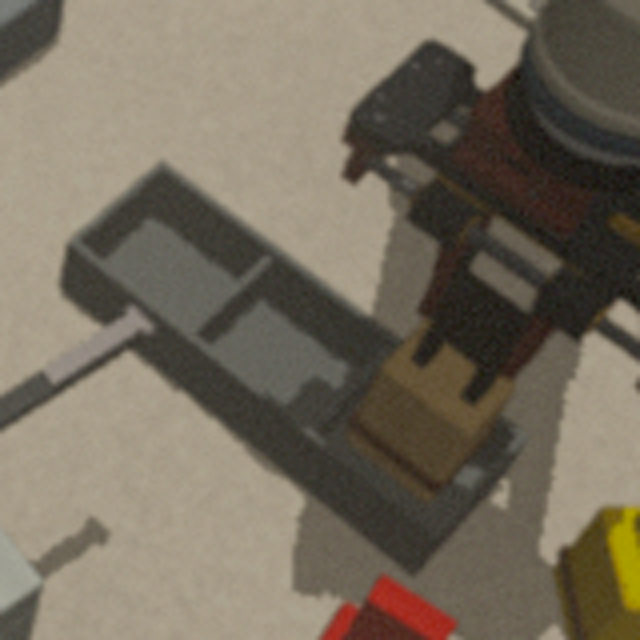

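Call:
{"api": "jog_arm", "payload": {"steps": [{"dp": [0, 0, -0.15], "turn": [0, 0, 0], "claw": 0.2}, {"dp": [0, 0, -0.28], "turn": [0, 0, 0], "claw": 0.2}, {"dp": [0, 0, -0.36], "turn": [0, 0, 0], "claw": 0.2}, {"dp": [0, 0, -0.39], "turn": [0, 0, 0], "claw": 0.2}, {"dp": [0, 0, -0.39], "turn": [0, 0, 0], "claw": 0.2}]}}

```text
t: 29.88
ee_pos: [426.4, 260.1, 98.0]
orientation: [-1.168, -1.271, 1.275]
ft_force: [-0.8, -1.1, -3.2]
width: 37.8
```

```bash
python3 st.py
```

```text
t 29.88 p [426.4 260.1  98. ] jaw 94.96 down [-0.001 -0.003 -1.   ] F [-0.8 -1.1 -3.2] w 37.8 q [ 0.53  0.39  1.97 -0.    0.78 -1.13]
```

Down 2.5 mm more to touch, then release and rise.

Call:
{"api": "jog_arm", "payload": {"steps": [{"dp": [0, 0, -0.015], "turn": [0, 0, 0], "claw": 0.2}, {"dp": [0, 0, -0.03], "turn": [0, 0, 0], "claw": 0.2}, {"dp": [0, 0, -0.03], "turn": [0, 0, 0], "claw": 0.2}]}}

```text
t: 30.13
ee_pos: [426.8, 260.3, 96.2]
orientation: [-1.169, -1.271, 1.275]
ft_force: [-0.2, -0.9, 1.8]
width: 37.5
```

Call:
{"api": "jog_arm", "payload": {"steps": [{"dp": [0, 0, 0], "turn": [0, 0, 0], "claw": 0.75}, {"dp": [0, 0, 0], "turn": [0, 0, 0], "claw": 0.75}, {"dp": [0, 0, 0], "turn": [0, 0, 0], "claw": 0.75}, {"dp": [0, 0, 0], "turn": [0, 0, 0], "claw": 0.75}, {"dp": [0, 0, 0], "turn": [0, 0, 0], "claw": 0.75}, {"dp": [0, 0, 0.3], "turn": [0, 0, 0], "claw": 0.75}, {"dp": [0, 0, 0.6], "turn": [0, 0, 0], "claw": 0.75}, {"dp": [0, 0, 1], "turn": [0, 0, 0], "claw": 0.75}, {"dp": [0, 0, 1], "turn": [0, 0, 0], "claw": 0.75}]}}

```text
t: 30.88
ee_pos: [429.7, 262.0, 181.2]
orientation: [-1.171, -1.279, 1.269]
ft_force: [1.3, 0.3, 0.9]
width: 65.8
```

```bash
python3 - <<'E'
from st import *
s=cam('scene'); save(s,'s17.png',(360,200,520,360),4)
P=cloud(s); m=(abs(P[...,0]-428)<40)&(abs(P[...,1]-260)<40)&(P[...,2]>70)&(P[...,2]<165)
for lo in (70,80,90,110,130,145,152):
    k=m&(P[...,2]>=lo)&(P[...,2]<lo+7)
    if k.sum(): print(lo,k.sum(),P[k].min(0).round(),P[k].max(0).round())
E
```

```text
t 30.88 p [429.7 262.  181.2] jaw 94.98 down [ 0.007  0.002 -1.   ] F [1.3 0.3 0.9] w 65.8 q [ 0.53  0.27  1.92 -0.    0.95 -1.13]
70 52 [426. 235.  70.] [456. 290.  77.]
80 305 [409. 233.  80.] [456. 289.  87.]
90 19 [422. 243.  90.] [441. 279.  96.]
110 23 [432. 242. 110.] [441. 280. 117.]
130 36 [427. 243. 130.] [442. 279. 137.]
145 51 [424. 244. 145.] [442. 280. 152.]
152 131 [422. 242. 152.] [442. 279. 157.]
```

View pics/s17.png

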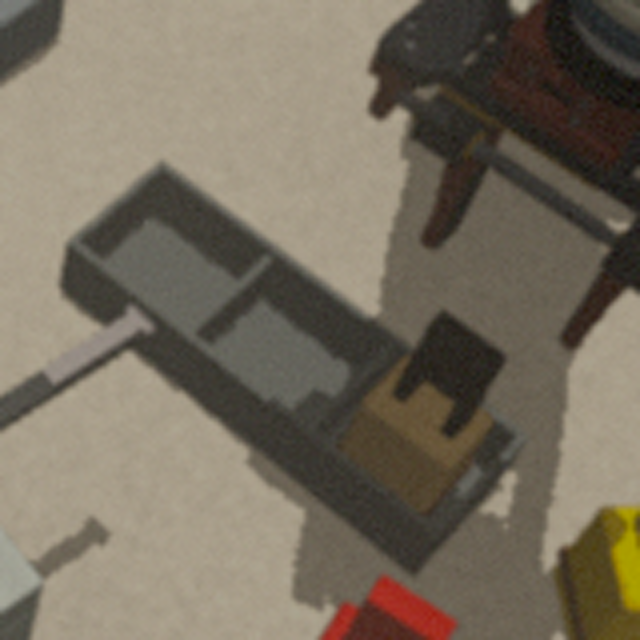

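Pack 2 stands upright in bay 2 (body centre ≈432,261). Next pack 1.

Call:
{"api": "jog_arm", "payload": {"steps": [{"dp": [0.4, -0.4, 0.5], "turn": [0, 0, -0.054], "claw": 0.8}, {"dp": [0.85, -0.97, 0.86], "turn": [0, 0, -0.054], "claw": 0.8}, {"dp": [0.85, -0.97, 0.86], "turn": [0, 0, -0.054], "claw": 0.8}, {"dp": [0.85, -0.97, 0.86], "turn": [0, 0, -0.054], "claw": 0.8}, {"dp": [0.85, -0.97, 0.86], "turn": [0, 0, -0.054], "claw": 0.8}]}}

```text
t: 31.35
ee_pos: [497.9, 182.8, 247.9]
orientation: [-1.253, -1.15, 1.142]
ft_force: [-0.8, 1.0, -1.1]
width: 70.0
```

Call:
{"api": "jog_arm", "payload": {"steps": [{"dp": [0.85, -0.97, 0], "turn": [0, 0, 0], "claw": 0.8}, {"dp": [0.85, -0.97, 0], "turn": [0, 0, 0], "claw": 0.8}, {"dp": [0.85, -0.97, 0], "turn": [0, 0, 0], "claw": 0.8}, {"dp": [0.85, -0.97, 0], "turn": [0, 0, 0], "claw": 0.8}]}}

```text
t: 31.68
ee_pos: [566.6, 103.4, 245.6]
orientation: [-1.253, -1.147, 1.143]
ft_force: [-1.0, 0.4, 0.7]
width: 70.0
```

Call:
{"api": "jog_arm", "payload": {"steps": [{"dp": [0.8, -0.9, 0], "turn": [0, 0, 0], "claw": 0.8}, {"dp": [0.8, -0.9, 0], "turn": [0, 0, 0], "claw": 0.8}, {"dp": [0.8, -0.9, 0], "turn": [0, 0, 0], "claw": 0.8}, {"dp": [0.8, -0.9, 0], "turn": [0, 0, 0], "claw": 0.8}, {"dp": [0.8, -0.9, 0], "turn": [0, 0, 0], "claw": 0.8}]}}

```text
t: 32.1
ee_pos: [629.1, 32.4, 243.7]
orientation: [-1.25, -1.144, 1.144]
ft_force: [-0.0, -0.3, 0.3]
width: 70.4
```

```bash
python3 - <<'E'
from st import *
goto(637.5,30.3,175,85.2)
E
```

```text
t 32.1 p [629.1  32.4 243.7] jaw 84.94 down [ 0.001 -0.    -1.   ] F [-0.  -0.3  0.3] w 70.4 q [ 0.03  0.38  1.58 -0.    1.18 -1.45]
dp [ 0.105 -0.027 -0.859] turn 0.0014
```

Call:
{"api": "jog_arm", "payload": {"steps": [{"dp": [0.1, -0.025, -0.1], "turn": [0, 0, 0.0015], "claw": 0.8}, {"dp": [0.1, -0.025, -0.4], "turn": [0, 0, 0.0015], "claw": 0.8}, {"dp": [0.1, -0.025, -0.7], "turn": [0, 0, 0.0015], "claw": 0.8}, {"dp": [0.1, -0.025, -0.86], "turn": [0, 0, 0.0015], "claw": 0.8}, {"dp": [0.1, -0.025, -0.86], "turn": [0, 0, 0.0015], "claw": 0.8}, {"dp": [0.1, -0.025, -0.86], "turn": [0, 0, 0.0015], "claw": 0.8}]}}

```text
t: 32.6
ee_pos: [636.3, 31.4, 174.3]
orientation: [-1.246, -1.147, 1.149]
ft_force: [0.7, -0.4, 0.5]
width: 70.0
```

Call:
{"api": "jog_arm", "payload": {"steps": [{"dp": [0, 0, 0.01], "turn": [0, 0, 0], "claw": 0.2}, {"dp": [0, 0, 0.01], "turn": [0, 0, 0], "claw": 0.2}, {"dp": [0, 0, 0.01], "turn": [0, 0, 0], "claw": 0.2}, {"dp": [0, 0, 0.01], "turn": [0, 0, 0], "claw": 0.2}, {"dp": [0, 0, 0.01], "turn": [0, 0, 0], "claw": 0.2}, {"dp": [0, 0, 0.01], "turn": [0, 0, 0], "claw": 0.2}, {"dp": [0, 0, 0.01], "turn": [0, 0, 0], "claw": 0.2}]}}

```text
t: 33.18
ee_pos: [636.6, 31.1, 175.8]
orientation: [-1.247, -1.148, 1.149]
ft_force: [-1.7, -1.7, 5.1]
width: 37.7
```

```bash
python3 st.py
```

```text
t 33.18 p [636.6  31.1 175.8] jaw 85.27 down [-0.    -0.001 -1.   ] F [-1.7 -1.7  5.1] w 37.7 q [ 0.03  0.47  1.62 -0.    1.06 -1.46]
```

Call:
{"api": "jog_arm", "payload": {"steps": [{"dp": [0, 0, 0.06], "turn": [0, 0, 0], "claw": 0.2}, {"dp": [0, 0, 0.12], "turn": [0, 0, 0], "claw": 0.2}, {"dp": [0, 0, 0.16], "turn": [0, 0, 0], "claw": 0.2}, {"dp": [0, 0, 0.16], "turn": [0, 0, 0], "claw": 0.2}, {"dp": [0, 0, 0.16], "turn": [0, 0, 0], "claw": 0.2}]}}

```text
t: 33.6
ee_pos: [636.7, 31.2, 188.8]
orientation: [-1.247, -1.148, 1.149]
ft_force: [-0.7, -0.2, -2.6]
width: 38.0
```

Call:
{"api": "jog_arm", "payload": {"steps": [{"dp": [-0.2, 0.017, 0], "turn": [0, 0, 0], "claw": 0.2}, {"dp": [-0.4, 0.033, 0], "turn": [0, 0, 0], "claw": 0.2}, {"dp": [-0.6, 0.05, 0], "turn": [0, 0, 0], "claw": 0.2}, {"dp": [-0.8, 0.067, 0], "turn": [0, 0, 0], "claw": 0.2}, {"dp": [-1, 0.083, 0], "turn": [0, 0, 0], "claw": 0.2}, {"dp": [-1, 0.083, 0], "turn": [0, 0, 0], "claw": 0.2}]}}

```text
t: 34.1
ee_pos: [553.5, 38.0, 188.2]
orientation: [-1.245, -1.146, 1.151]
ft_force: [-1.3, 0.7, -2.6]
width: 37.8
```

Call:
{"api": "jog_arm", "payload": {"steps": [{"dp": [-0.25, 0.02, 0.01], "turn": [0, -0.002, 0], "claw": 0.2}, {"dp": [-0.5, 0.04, 0.01], "turn": [0, -0.002, 0], "claw": 0.2}, {"dp": [-0.8, 0.07, 0.01], "turn": [0, -0.003, 0], "claw": 0.2}, {"dp": [-0.8, 0.07, 0.01], "turn": [0, -0.003, 0], "claw": 0.2}]}}

```text
t: 34.43
ee_pos: [485.4, 43.7, 188.2]
orientation: [-1.248, -1.15, 1.148]
ft_force: [-0.6, -0.1, -2.0]
width: 37.7
```

```bash
python3 - <<'E'
from tray import *
d=cam('top'); s=cam('scene'); rep(d,'top'); save(d,'t18.png'); save(s,'s18.png')
goto(435.6+1.2,176.6,184,94.9)
E
```

```text
t 34.43 p [485.4  43.7 188.2] jaw 85.3 down [ 0.002 -0.    -1.   ] F [-0.6 -0.1 -2. ] w 37.7 q [ 0.07  0.23  1.94 -0.    0.97 -1.42]
top 320 ((435.71728515625, 176.71119689941406), (85.09297943115234, 256.8145446777344), 4.892229080200195) [[383.9  48.6]
 [475.2 305.1]]
dp [-0.608  1.661 -0.053] turn 0.0533
```

View pics/s18.png

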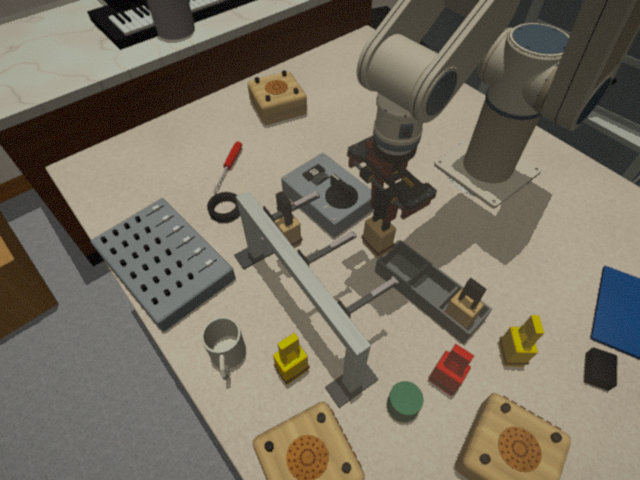

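View pics/t18.png

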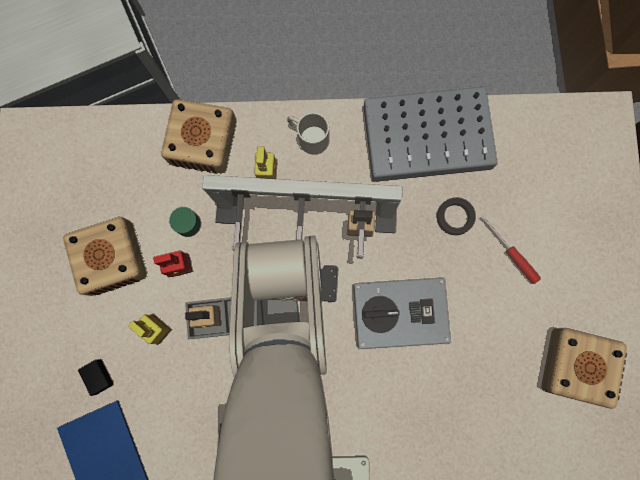

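Call:
{"api": "jog_arm", "payload": {"steps": [{"dp": [-0.3, 0.4, 0], "turn": [0, 0, 0.053], "claw": 0.2}, {"dp": [-0.62, 0.8, 0], "turn": [0, 0, 0.053], "claw": 0.2}, {"dp": [-0.62, 0.8, 0], "turn": [0, 0, 0.053], "claw": 0.2}, {"dp": [-0.62, 0.8, 0], "turn": [0, 0, 0.053], "claw": 0.2}]}}

```text
t: 34.87
ee_pos: [440.8, 109.0, 189.5]
orientation: [-1.172, -1.279, 1.269]
ft_force: [0.9, 0.6, -1.7]
width: 37.8
```

Call:
{"api": "jog_arm", "payload": {"steps": [{"dp": [0, 0.4, 0], "turn": [0, 0, 0], "claw": 0.2}, {"dp": [0, 0.86, 0], "turn": [0, 0, 0], "claw": 0.2}, {"dp": [0, 0.86, 0], "turn": [0, 0, 0], "claw": 0.2}, {"dp": [0, 0.86, 0], "turn": [0, 0, 0], "claw": 0.2}, {"dp": [0, 0.86, 0], "turn": [0, 0, 0], "claw": 0.2}]}}

```text
t: 35.28
ee_pos: [441.9, 177.5, 189.4]
orientation: [-1.173, -1.279, 1.269]
ft_force: [-0.0, -0.5, -2.1]
width: 37.5
```

```bash
python3 - <<'E'
from st import *
goto(435.7,176.7,130,94.9)
E
```

```text
t 35.28 p [441.9 177.5 189.4] jaw 95.0 down [ 0.008  0.001 -1.   ] F [-0.  -0.5 -2.1] w 37.5 q [ 0.36  0.21  1.96 -0.    0.96 -1.3 ]
dp [-0.077 -0.009 -0.743] turn -0.0005
```

Call:
{"api": "jog_arm", "payload": {"steps": [{"dp": [-0.075, -0.01, -0.2], "turn": [0, 0.0025, 0], "claw": 0.2}, {"dp": [-0.075, -0.01, -0.45], "turn": [0, 0.0025, 0], "claw": 0.2}, {"dp": [-0.075, -0.01, -0.7], "turn": [0, 0.0025, 0], "claw": 0.2}, {"dp": [-0.075, -0.01, -0.74], "turn": [0, 0.0025, 0], "claw": 0.2}, {"dp": [-0.075, -0.01, -0.74], "turn": [0, 0.0025, 0], "claw": 0.2}]}}

```text
t: 35.7
ee_pos: [435.5, 175.2, 129.3]
orientation: [-1.166, -1.27, 1.273]
ft_force: [-0.3, 0.6, -0.8]
width: 37.8
```

```bash
python3 - <<'E'
from st import *
goto(435.7,176.7,100,94.9)
s=cam('scene'); save(s,'s19.png',(360,200,520,360),4)
E
```

```text
t 35.7 p [435.5 175.2 129.3] jaw 94.89 down [-0.002 -0.001 -1.   ] F [-0.3  0.6 -0.8] w 37.8 q [ 0.36  0.3   2.02  0.    0.82 -1.3 ]
dp [ 0.003  0.018 -0.366] turn 0.0
```

View pics/s19.png

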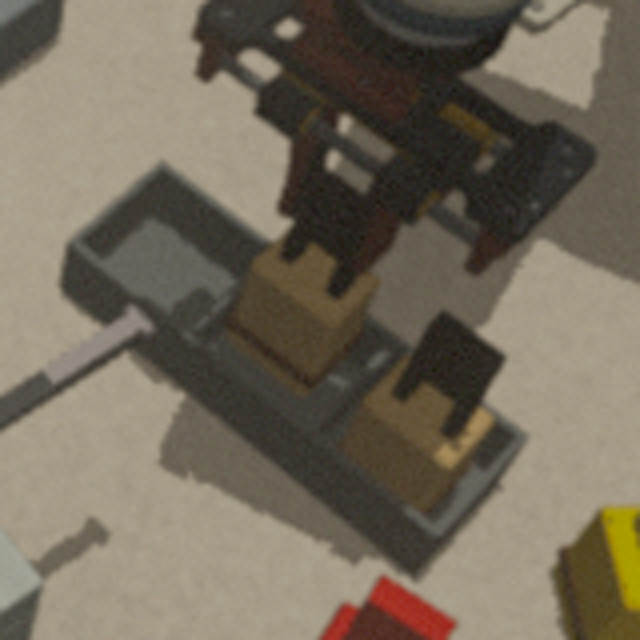

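Call:
{"api": "jog_arm", "payload": {"steps": [{"dp": [0, 0.02, -0.15], "turn": [0, 0, 0], "claw": 0.2}, {"dp": [0, 0.02, -0.28], "turn": [0, 0, 0], "claw": 0.2}, {"dp": [0, 0.02, -0.35], "turn": [0, 0, 0], "claw": 0.2}, {"dp": [0, 0.02, -0.385], "turn": [0, 0, 0], "claw": 0.2}, {"dp": [0, 0.02, -0.4], "turn": [0, 0, 0], "claw": 0.2}, {"dp": [0, 0.02, -0.4], "turn": [0, 0, 0], "claw": 0.2}]}}

```text
t: 36.25
ee_pos: [436.6, 177.3, 98.8]
orientation: [-1.167, -1.272, 1.272]
ft_force: [-0.8, -1.8, 0.8]
width: 38.1
```

```bash
python3 st.py
```

```text
t 36.25 p [436.6 177.3  98.8] jaw 94.92 down [ 0.  0. -1.] F [-0.8 -1.8  0.8] w 38.1 q [ 0.36  0.36  2.03  0.    0.75 -1.3 ]
```

Contact felt. Release, rise, and head for pack 0.

Call:
{"api": "jog_arm", "payload": {"steps": [{"dp": [0, 0, 0], "turn": [0, 0, 0], "claw": 0.75}, {"dp": [0, 0, 0], "turn": [0, 0, 0], "claw": 0.75}, {"dp": [0, 0, 0], "turn": [0, 0, 0], "claw": 0.75}, {"dp": [0, 0, 0], "turn": [0, 0, 0], "claw": 0.75}, {"dp": [0, 0, 0], "turn": [0, 0, 0], "claw": 0.75}, {"dp": [0, 0, 0.3], "turn": [0, 0, 0], "claw": 0.75}, {"dp": [0, 0, 0.6], "turn": [0, 0, 0], "claw": 0.75}, {"dp": [0, 0, 1], "turn": [0, 0, 0], "claw": 0.75}, {"dp": [0, 0, 1], "turn": [0, 0, 0], "claw": 0.75}]}}

```text
t: 37.0
ee_pos: [439.7, 178.5, 183.6]
orientation: [-1.171, -1.279, 1.267]
ft_force: [1.0, -0.1, 0.0]
width: 65.9
```

Call:
{"api": "jog_arm", "payload": {"steps": [{"dp": [0.2, -0.3, 0.6], "turn": [0, 0, -0.054], "claw": 0.8}, {"dp": [0.6, -1, 0.9], "turn": [0, 0, -0.054], "claw": 0.8}, {"dp": [0.6, -1, 0.9], "turn": [0, 0, -0.054], "claw": 0.8}, {"dp": [0.6, -1, 0.9], "turn": [0, 0, -0.054], "claw": 0.8}, {"dp": [0.6, -1, 0.9], "turn": [0, 0, -0.054], "claw": 0.8}]}}

```text
t: 37.42
ee_pos: [488.8, 97.4, 256.3]
orientation: [-1.254, -1.153, 1.138]
ft_force: [-0.9, 0.1, -1.0]
width: 70.2
```

Call:
{"api": "jog_arm", "payload": {"steps": [{"dp": [0.6, -1, 0], "turn": [0, 0, 0], "claw": 0.8}, {"dp": [0.6, -1, 0], "turn": [0, 0, 0], "claw": 0.8}, {"dp": [0.6, -1, 0], "turn": [0, 0, 0], "claw": 0.8}, {"dp": [0.6, -1, 0], "turn": [0, 0, 0], "claw": 0.8}]}}

```text
t: 37.75
ee_pos: [536.9, 16.4, 254.7]
orientation: [-1.254, -1.15, 1.138]
ft_force: [-0.8, 0.3, -0.4]
width: 70.1
```

Call:
{"api": "jog_arm", "payload": {"steps": [{"dp": [0.6, -1, 0], "turn": [0, 0, 0], "claw": 0.8}, {"dp": [0.6, -1, 0], "turn": [0, 0, 0], "claw": 0.8}, {"dp": [0.6, -1, 0], "turn": [0, 0, 0], "claw": 0.8}, {"dp": [0.6, -1, 0], "turn": [0, 0, 0], "claw": 0.8}]}}

```text
t: 38.08
ee_pos: [584.8, -63.7, 253.3]
orientation: [-1.253, -1.148, 1.137]
ft_force: [-0.6, -0.3, -0.0]
width: 70.0
```

```bash
python3 - <<'E'
from tray import *
goto(629,-100.1,175,85.2)
d=cam('top'); s=cam('scene'); rep(d,'top'); save(d,'t20.png'); save(s,'s20.png')
E
```

```text
t 38.08 p [584.8 -63.7 253.3] jaw 84.8 down [ 0.006  0.003 -1.   ] F [-0.6 -0.3 -0. ] w 70.0 q [-0.13  0.31  1.67  0.    1.16 -1.61]
dp [ 0.552 -0.454 -0.978] turn 0.0022
top 537 ((435.3778991699219, 180.98951721191406), (85.28026580810547, 246.46743774414062), 4.899630069732666) [[384.   68.9]
 [486.1 305.1]]
```

View pics/s20.png

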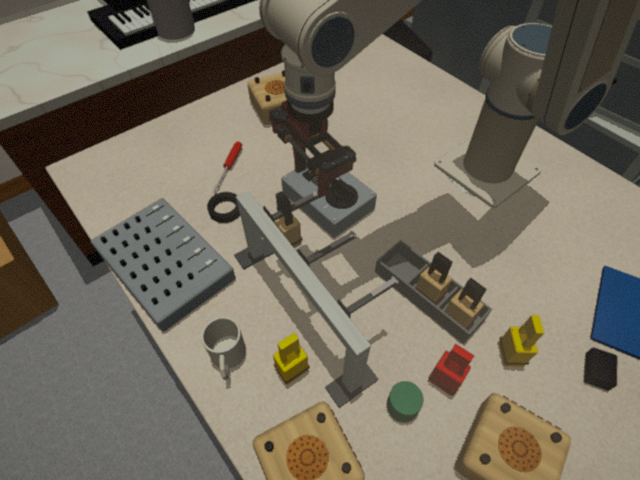

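View pics/t20.png

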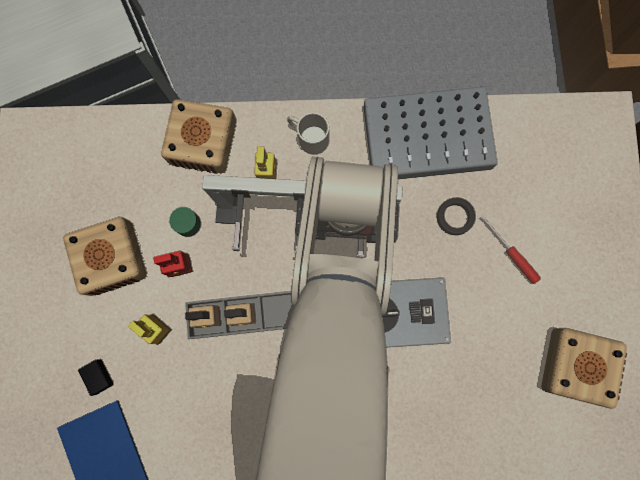

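Two packs stand in their bays and the tray is unmoved (left end still at 305). Now pack 0.

Call:
{"api": "jog_arm", "payload": {"steps": [{"dp": [0.55, -0.45, 0], "turn": [0, 0.001, 0.002], "claw": 0.8}, {"dp": [0.55, -0.45, 0], "turn": [0, 0.001, 0.002], "claw": 0.8}, {"dp": [0.55, -0.45, 0], "turn": [0, 0.001, 0.002], "claw": 0.8}, {"dp": [0.55, -0.45, 0], "turn": [0, 0.001, 0.002], "claw": 0.8}]}}

```text
t: 38.52
ee_pos: [626.6, -96.0, 252.9]
orientation: [-1.244, -1.151, 1.146]
ft_force: [-1.2, -0.1, 0.8]
width: 70.2
```

```bash
python3 - <<'E'
from st import *
goto(628.5,-100.1,175,85.2)
E
```

```text
t 38.52 p [626.6 -96.  252.9] jaw 85.31 down [ 0.     0.004 -1.   ] F [-1.2 -0.1  0.8] w 70.2 q [-0.17  0.38  1.56  0.    1.2  -1.66]
dp [ 0.024 -0.052 -0.974] turn -0.0006
```

Call:
{"api": "jog_arm", "payload": {"steps": [{"dp": [0.03, -0.055, -0.1], "turn": [-0.001, 0, 0], "claw": 0.8}, {"dp": [0.03, -0.055, -0.4], "turn": [-0.001, 0, 0], "claw": 0.8}, {"dp": [0.03, -0.055, -0.7], "turn": [-0.001, 0, 0], "claw": 0.8}, {"dp": [0.03, -0.055, -0.96], "turn": [-0.001, 0, 0], "claw": 0.8}, {"dp": [0.03, -0.055, -0.96], "turn": [-0.001, 0, 0], "claw": 0.8}, {"dp": [0.03, -0.055, -0.96], "turn": [-0.001, 0, 0], "claw": 0.8}]}}

```text
t: 39.02
ee_pos: [627.4, -99.2, 175.1]
orientation: [-1.243, -1.148, 1.15]
ft_force: [0.6, 0.4, -0.4]
width: 70.4
```

Call:
{"api": "jog_arm", "payload": {"steps": [{"dp": [0, 0, 0.01], "turn": [0, 0, 0], "claw": 0.2}, {"dp": [0, 0, 0.01], "turn": [0, 0, 0], "claw": 0.2}, {"dp": [0, 0, 0.01], "turn": [0, 0, 0], "claw": 0.2}, {"dp": [0, 0, 0.01], "turn": [0, 0, 0], "claw": 0.2}, {"dp": [0, 0, 0.01], "turn": [0, 0, 0], "claw": 0.2}, {"dp": [0, 0, 0.01], "turn": [0, 0, 0], "claw": 0.2}, {"dp": [0, 0, 0.01], "turn": [0, 0, 0], "claw": 0.2}]}}

```text
t: 39.6
ee_pos: [627.8, -99.6, 176.8]
orientation: [-1.245, -1.149, 1.149]
ft_force: [-1.5, -1.5, 5.2]
width: 37.7
```

```bash
python3 st.py
```

```text
t 39.6 p [627.8 -99.6 176.8] jaw 85.36 down [-0.001  0.001 -1.   ] F [-1.5 -1.5  5.2] w 37.7 q [-0.18  0.46  1.62  0.    1.06 -1.67]
```

Call:
{"api": "jog_arm", "payload": {"steps": [{"dp": [0, 0, 0.06], "turn": [0, 0, 0], "claw": 0.2}, {"dp": [0, 0, 0.12], "turn": [0, 0, 0], "claw": 0.2}, {"dp": [0, 0, 0.16], "turn": [0, 0, 0], "claw": 0.2}, {"dp": [0, 0, 0.16], "turn": [0, 0, 0], "claw": 0.2}, {"dp": [0, 0, 0.16], "turn": [0, 0, 0], "claw": 0.2}]}}

```text
t: 40.02
ee_pos: [627.8, -99.6, 189.7]
orientation: [-1.245, -1.149, 1.149]
ft_force: [0.5, -0.0, -1.3]
width: 37.6
```

Call:
{"api": "jog_arm", "payload": {"steps": [{"dp": [-0.2, 0.017, 0], "turn": [0, 0, 0], "claw": 0.2}, {"dp": [-0.4, 0.033, 0], "turn": [0, 0, 0], "claw": 0.2}, {"dp": [-0.6, 0.05, 0], "turn": [0, 0, 0], "claw": 0.2}, {"dp": [-0.8, 0.067, 0], "turn": [0, 0, 0], "claw": 0.2}, {"dp": [-1, 0.083, 0], "turn": [0, 0, 0], "claw": 0.2}, {"dp": [-1, 0.083, 0], "turn": [0, 0, 0], "claw": 0.2}]}}

```text
t: 40.52
ee_pos: [544.5, -92.4, 189.0]
orientation: [-1.242, -1.146, 1.15]
ft_force: [-0.9, 0.1, -1.6]
width: 37.7
```

Call:
{"api": "jog_arm", "payload": {"steps": [{"dp": [-0.25, 0.02, 0.01], "turn": [0, -0.002, 0], "claw": 0.2}, {"dp": [-0.5, 0.04, 0.01], "turn": [0, -0.002, 0], "claw": 0.2}, {"dp": [-0.7, 0.06, 0.01], "turn": [0, -0.003, 0], "claw": 0.2}, {"dp": [-0.7, 0.06, 0.3], "turn": [0, -0.003, 0], "claw": 0.2}, {"dp": [-0.7, 0.06, 0.3], "turn": [0, -0.003, 0], "claw": 0.2}]}}

```text
t: 40.93
ee_pos: [490.3, -88.0, 215.7]
orientation: [-1.252, -1.156, 1.144]
ft_force: [2.0, -0.5, -1.7]
width: 38.1
```

```bash
python3 - <<'E'
from tray import *
d=cam('top'); s=cam('scene'); rep(d,'top'); save(s,'s21.png',(240,120,520,360),2.8)
goto(442.8,92.9,212,94.9)
E
```

```text
t 40.93 p [490.3 -88.  215.7] jaw 85.35 down [ 0.009  0.001 -1.   ] F [ 2.  -0.5 -1.7] w 38.1 q [-0.2   0.21  1.9   0.    1.03 -1.69]
top 638 ((435.8305969238281, 176.56895446777344), (85.32621765136719, 256.3382568359375), 4.887585639953613) [[385.6  47.5]
 [486.6 305. ]]
dp [-0.593  2.261 -0.046] turn 0.0531
```

View pics/s21.png

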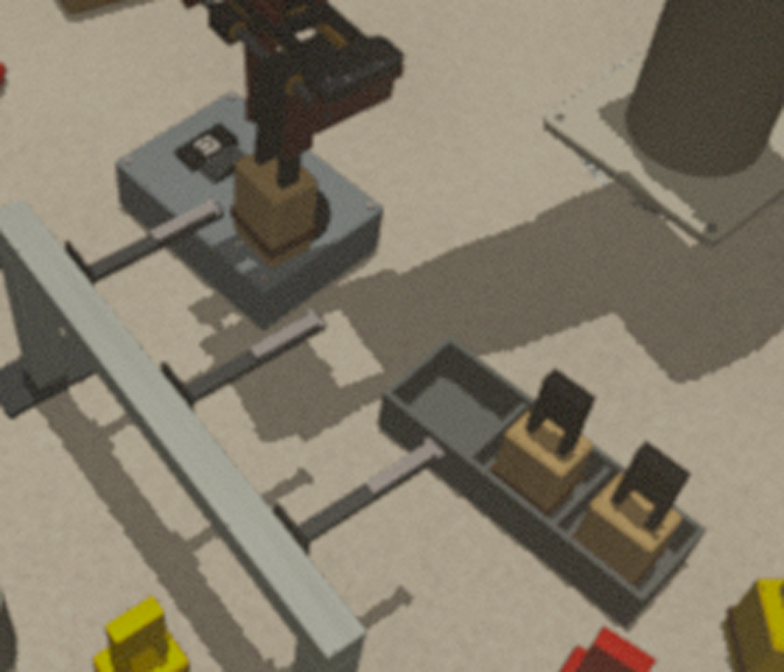

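Pack 0 is off its hook, and packs 1 and 2 stand upright. Moving it to bay 0 at (442.8, 92.9).

Call:
{"api": "jog_arm", "payload": {"steps": [{"dp": [-0.2, 0.4, 0], "turn": [0, 0.003, 0.053], "claw": 0.2}, {"dp": [-0.3, 0.8, 0], "turn": [0, 0.003, 0.053], "claw": 0.2}, {"dp": [-0.3, 0.8, 0], "turn": [0, 0.003, 0.053], "claw": 0.2}, {"dp": [-0.3, 0.8, 0], "turn": [0, 0.003, 0.053], "claw": 0.2}]}}

```text
t: 41.37
ee_pos: [466.3, -22.8, 212.9]
orientation: [-1.164, -1.273, 1.273]
ft_force: [-0.0, 0.2, -2.3]
width: 38.0
```

Call:
{"api": "jog_arm", "payload": {"steps": [{"dp": [-0.15, 0.4, 0], "turn": [0, 0, 0], "claw": 0.2}, {"dp": [-0.3, 0.8, 0], "turn": [0, 0, 0], "claw": 0.2}, {"dp": [-0.3, 0.8, 0], "turn": [0, 0, 0], "claw": 0.2}, {"dp": [-0.3, 0.8, 0], "turn": [0, 0, 0], "claw": 0.2}]}}

```text
t: 41.7
ee_pos: [442.7, 41.6, 212.6]
orientation: [-1.163, -1.274, 1.275]
ft_force: [0.5, 0.5, -2.6]
width: 37.8
```

Call:
{"api": "jog_arm", "payload": {"steps": [{"dp": [0, 0.3, 0], "turn": [0, 0, 0], "claw": 0.2}, {"dp": [0, 0.6, 0], "turn": [0, 0, 0], "claw": 0.2}, {"dp": [0, 0.6, 0], "turn": [0, 0, 0], "claw": 0.2}, {"dp": [0, 0.6, 0], "turn": [0, 0, 0], "claw": 0.2}]}}

```text
t: 42.03
ee_pos: [443.7, 89.2, 212.3]
orientation: [-1.163, -1.274, 1.276]
ft_force: [-0.4, -0.4, -1.9]
width: 38.0
```

```bash
python3 - <<'E'
from st import *
goto(442.8,92.9,140,94.9)
E
```

```text
t 42.03 p [443.7  89.2 212.3] jaw 95.17 down [-0.002  0.001 -1.   ] F [-0.4 -0.4 -1.9] w 38.0 q [ 0.17  0.15  1.98  0.    1.01 -1.49]
dp [-0.011  0.046 -0.904] turn -0.0015
```

Call:
{"api": "jog_arm", "payload": {"steps": [{"dp": [0, 0.045, -0.2], "turn": [0, 0, 0], "claw": 0.2}, {"dp": [0, 0.045, -0.45], "turn": [0, 0, 0], "claw": 0.2}, {"dp": [0, 0.045, -0.7], "turn": [0, 0, 0], "claw": 0.2}, {"dp": [0, 0.045, -0.9], "turn": [0, 0, 0], "claw": 0.2}, {"dp": [0, 0.045, -0.9], "turn": [0, 0, 0], "claw": 0.2}]}}

```text
t: 42.45
ee_pos: [442.2, 90.9, 137.6]
orientation: [-1.161, -1.269, 1.278]
ft_force: [-0.7, 0.0, -2.0]
width: 37.8
```

```bash
python3 - <<'E'
from st import *
goto(442.8,92.9,99.5,94.9)
s=cam('scene'); save(s,'s22.png',(340,180,520,360),3.8)
E
```

```text
t 42.45 p [442.2  90.9 137.6] jaw 95.09 down [-0.007 -0.001 -1.   ] F [-0.7  0.  -2. ] w 37.8 q [ 0.18  0.27  2.05  0.    0.84 -1.48]
dp [ 0.008  0.025 -0.476] turn -0.001
```

View pics/s22.png

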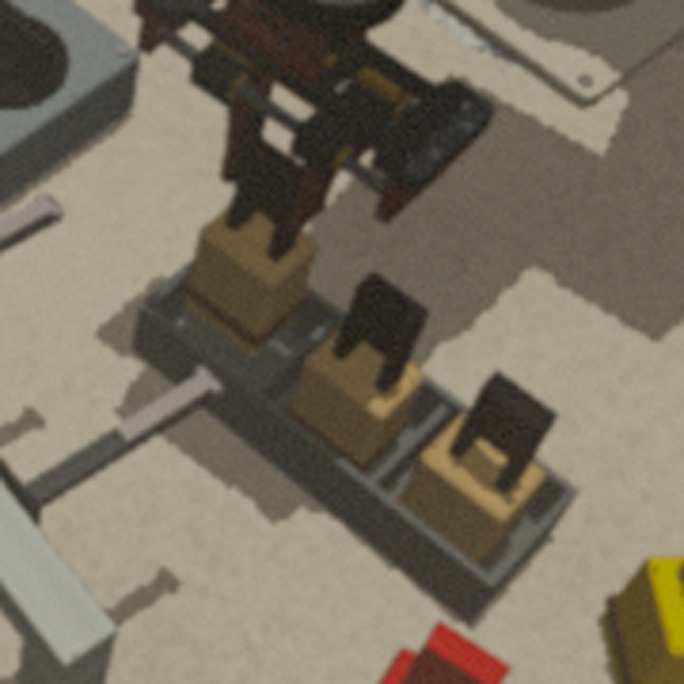

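Call:
{"api": "jog_arm", "payload": {"steps": [{"dp": [0.01, 0.025, -0.2], "turn": [0, -0.002, 0], "claw": 0.2}, {"dp": [0.01, 0.025, -0.35], "turn": [0, -0.002, 0], "claw": 0.2}, {"dp": [0.01, 0.025, -0.44], "turn": [0, -0.002, 0], "claw": 0.2}, {"dp": [0.01, 0.025, -0.48], "turn": [0, -0.002, 0], "claw": 0.2}, {"dp": [0.01, 0.025, -0.49], "turn": [0, -0.002, 0], "claw": 0.2}, {"dp": [0.01, 0.025, -0.49], "turn": [0, -0.002, 0], "claw": 0.2}]}}

```text
t: 43.0
ee_pos: [444.4, 93.1, 100.4]
orientation: [-1.168, -1.275, 1.274]
ft_force: [-0.3, -0.1, -1.5]
width: 37.8
```

```bash
python3 st.py
```

```text
t 43.0 p [444.4  93.1 100.4] jaw 95.08 down [ 0.002 -0.    -1.   ] F [-0.3 -0.1 -1.5] w 37.8 q [ 0.18  0.33  2.07 -0.    0.74 -1.48]
```

Lower 1.5 mm, release, rise and back away from the view.

Call:
{"api": "jog_arm", "payload": {"steps": [{"dp": [0, 0, -0.02], "turn": [0, 0, 0], "claw": 0.2}, {"dp": [0, 0, -0.02], "turn": [0, 0, 0], "claw": 0.2}]}}

```text
t: 43.17
ee_pos: [445.4, 93.2, 99.8]
orientation: [-1.169, -1.277, 1.273]
ft_force: [-0.5, -1.1, 2.7]
width: 37.5
```

Call:
{"api": "jog_arm", "payload": {"steps": [{"dp": [0, 0, 0], "turn": [0, 0, 0], "claw": 0.75}, {"dp": [0, 0, 0], "turn": [0, 0, 0], "claw": 0.75}, {"dp": [0, 0, 0], "turn": [0, 0, 0], "claw": 0.75}, {"dp": [0, 0, 0], "turn": [0, 0, 0], "claw": 0.75}, {"dp": [0, 0, 0], "turn": [0, 0, 0], "claw": 0.75}, {"dp": [0, 0, 0.3], "turn": [0, 0, 0], "claw": 0.75}, {"dp": [0, 0, 0.6], "turn": [0, 0, 0], "claw": 0.75}, {"dp": [0, 0, 1], "turn": [0, 0, 0], "claw": 0.75}, {"dp": [0, 0, 1], "turn": [0, 0, 0], "claw": 0.75}]}}

```text
t: 43.92
ee_pos: [448.5, 93.8, 184.5]
orientation: [-1.174, -1.283, 1.268]
ft_force: [0.5, 0.1, 0.1]
width: 65.9
```

Call:
{"api": "jog_arm", "payload": {"steps": [{"dp": [0, -0.5, 0.8], "turn": [0, 0, 0], "claw": 0.75}, {"dp": [0, -1, 0.8], "turn": [0, 0, 0], "claw": 0.75}, {"dp": [0, -1, 0.8], "turn": [0, 0, 0], "claw": 0.75}, {"dp": [0, -1, 0.8], "turn": [0, 0, 0], "claw": 0.75}]}}

```text
t: 44.25
ee_pos: [450.2, 11.1, 250.9]
orientation: [-1.179, -1.285, 1.265]
ft_force: [0.5, 0.6, 0.2]
width: 66.1
```

Call:
{"api": "jog_arm", "payload": {"steps": [{"dp": [0, -0.4, 0], "turn": [0, 0, 0], "claw": 0.75}, {"dp": [0, -0.8, 0], "turn": [0, 0, 0], "claw": 0.75}, {"dp": [0, -0.8, 0], "turn": [0, 0, 0], "claw": 0.75}]}}

```text
t: 44.5
ee_pos: [450.1, -56.0, 250.4]
orientation: [-1.181, -1.282, 1.264]
ft_force: [0.8, 0.0, -0.2]
width: 65.8
```

```bash
python3 - <<'E'
from tray import *
d=cam('top'); s=cam('scene'); rep(d,'top'); save(s,'s23.png'); save(d,'t23.png'); save(d,'t23w.png',(345,270,460,355),6)
P=cloud(d); a=np.radians(4.9); ex=np.array([np.cos(a),np.sin(a)]); ey=np.array([-np.sin(a),np.cos(a)])
for k,b in zip((0,1,2),(-84,0,84)):
    c=np.array([435.7,176.6])+b*ey; q=P[...,:2]-c; m=(abs(q[...,0])<45)&(abs(q[...,1])<42)
    for nm,lo,hi in(('top',146,162),('body',80,91)):
        k2=m&(P[...,2]>lo)&(P[...,2]<hi)
        if k2.sum(): r=cv2.minAreaRect(P[k2][:,:2].astype(np.float32)); o2=np.array(r[0])-c; print(k,nm,k2.sum(),np.median(P[k2][:,2]).round(1),'off',(o2@ex).round(1),(o2@ey).round(1),np.round(r[1],1))
E
```

```text
t 44.5 p [450.1 -56.  250.4] jaw 94.82 down [ 0.016 -0.001 -1.   ] F [ 0.8  0.  -0.2] w 65.8 q [-0.15  0.09  1.95  0.    1.08 -1.81]
top 576 ((431.8145751953125, 220.1390838623047), (86.00820922851562, 324.7200927734375), 5.172798156738281) [[382.7  60.6]
 [486.3 375.3]]
0 top 136 152.9 off 2.9 0.9 [15.8 37.4]
0 body 309 84.7 off 2.7 1.0 [43.9 55.8]
1 top 139 153.0 off 0.5 1.5 [16.  37.8]
1 body 300 84.9 off 0.4 0.7 [43.7 55.1]
2 top 139 153.1 off 4.6 0.7 [15.7 39. ]
2 body 313 84.9 off 4.7 0.1 [44.  55.6]
```

View pics/s23.png

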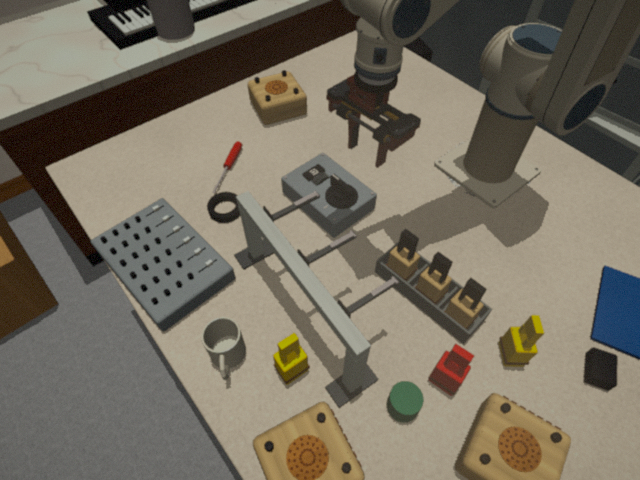

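View pics/t23.png

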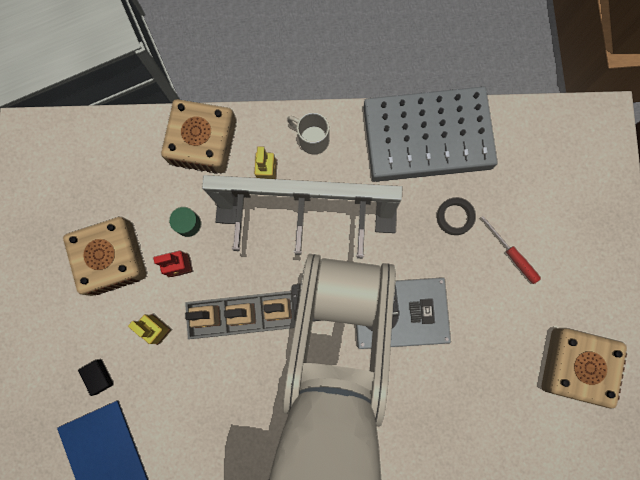

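View pics/t23w.png

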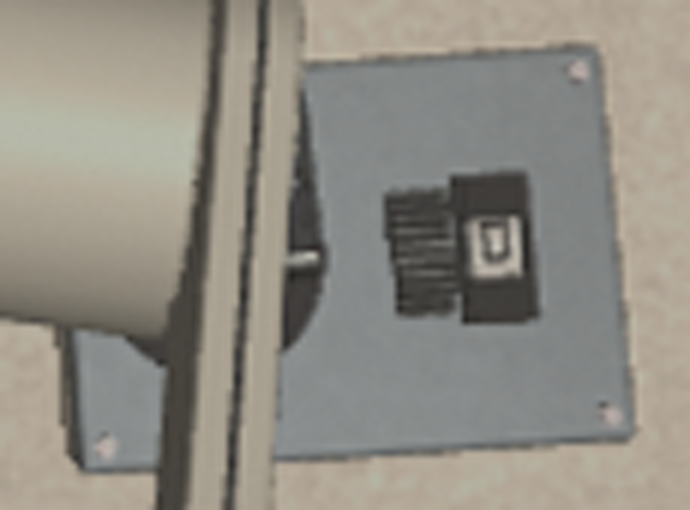

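```bash
python3 -c "
from st import *
print(ctrl.close_job())"
```

```text
t 44.6 p [449.7 -53.2 250.1] jaw 94.81 down [ 0.015  0.001 -1.   ] F [-0.4  0.3 -0.3] w 66.0 q [-0.15  0.09  1.95  0.    1.08 -1.8 ]
the job is handed in; nothing more can be done
None
```

The charging rail is shut down and the job is handed in, at about 45 s of the 210 s allowed. I turned the isolator off first with all three packs still on their hooks. Then I rolled the wheel to 0, pressed the three keepers open and stood pack 0, 1 and 2 in bays 0, 1 and 2.

**Last checks, from the final pictures:**
- **Packs:** all three stand upright on the bay floors, with their tops at 153 mm. They sit at most 5 mm from the bay centres.
- **Tray:** it stayed in place at yaw 4.9° while I worked. The automatic tray fit on the last picture was spoiled, because it picked up other points and gave a length of 325 mm instead of 256 mm. I used the earlier fit and the picture itself instead.
- **Isolator:** its pointer lies along the unit's y, which is off. In the very last top view the arm partly hid the handle, but an earlier, clearer view agrees.
- **Wheel:** "0" shows in the window, about 2 mm (roughly 0.06 rad) off centre. I judged this by eye from the picture.
- **Bystanders:** the speaker, tape and screwdriver look unmoved, and the gripper is clear of everything.

**What didn't match:** the real fingertips sit about 25 mm higher than the reported tool position. I found this by touch and from the range images, and corrected for it in every press, grasp and placing after that. One wheel stroke pressed harder than I meant (54 N at the wrist, under the 120 N limit), so I used less force on the later strokes.

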